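# Isolate the warming plate, brush out the pots and lid them

### The arm

A 7-joint arm with a two-finger parallel gripper is mounted at the origin on the work surface. World frame = base frame: x ahead of the robot, y to its left, z up, the work surface at z = 0. Lengths are in m, angles in rad, forces in N, time in s.
With the tool pointing down it reaches from about 0.4 to 0.85 m from the base axis. Payload 4.4 kg.
Tool frame: the origin (TCP) lies midway between the tips of the shut fingers; the grasp point (between the pads) lies 19 mm behind it; z points along the fingers, x is the direction in which the jaws open and shut, and the axes are right-handed (so a half turn about z gives the same grasp; the last joint's range is limited). The gripper opens to 94 mm and grips with 3 to 60 N. Pads are 16 mm wide; open, the fingers measure 119 mm over their backs; the gripper's body (75 mm by 177 mm) begins 78 mm behind the grasp point.
Start: joints at [1.192, 0.628, 0.038, 1.517, -0.027, 0.996, -0.02], TCP at [0.2, -0.618, 0.205] pointing down, gripper open.
Joint ranges: [-3.06, 3.06], [-0.37, 2.12], [-1.25, 1.32], [0.18, 2.47], [-1.1, 4.24], [0.23, 1.98], [-2.94, 2.94]. Speed limits (rad/s): [2.57, 2.57, 3.14, 3.14, 3.14, 3.14, 3.14].

### API

Orientations are given as a rotation vector (axis times angle).
In Python, from rig import manip gives the robot as it stands.
- The arm moves only by the shell command python3 -m pendant 'ROWS'. ROWS is a JSON object of lists of equal length, an entry for each row: "grip": the finger opening in cm, from 0 to 9.4; "travel": the shift along the tool's x, y, z in cm, a list of three; "rot": the turn, a rotation vector about the tool's x, y, z in rad, a list of three. In form: {"grip": [grip, ...], "travel": [[x, y, z], ...], "rot": [[rx, ry, rz], ...]}. A call has 1 to 12 rows; each row is the pose to reach, as a shift and turn from the pose measured when the call began, along the tool's axes at that moment; what a row does not reach only later rows make up. A row lasts 1/10 s, in which the tool goes at most 50 mm and 8.59 degrees, less where a joint would pass 70% of its speed; a pose out of reach is approached as far as the arm can. A call with a gripper value outside its range is refused whole. The fingers move at their own pace and stop on an object; the grip force is fixed at half the most. Time passes only in rows, so rows that repeat a pose let the fingers close. It gives the time, the measured TCP pose, the force and the opening at its end, in the units of the state.
- manip.get_obs(): the state, without advancing time (a new reading comes with each control period).
- manip.camera(name): name is "scene" or "side" or "wrist"; returns the picture (420x560x3 uint8, blue, green, red); there is no depth.
- manip.camera_info(name): a dict with "mtx" (3x3 intrinsics, pixels), "distortion" ([k1, k2, p1, p2, k3] as OpenCV has them; the pictures are not rectified), "R" (3x3) and "t" (3): a world point X has camera coordinates R X + t; the wrist camera has in their place "hand_eye" (4x4, takes a point from camera to tool coordinates, whose origin is the TCP and whose axes are the tool frame's). Camera axes: x right, y down, z forward; pixel columns grow to the right and rows downward; lengths in m; the calibration is good to about 2 mm. A picture is of the moment at which its call begins: read the wrist's pose just before it. camera_info takes no time and is no camera call.
- manip.sign_off(): hands the job in, once; it reports no verdict.
Trained networks look in the newest picture that a camera, given by its name, has taken for a name from the list of things; names that differ only in an ending like _2 or _b are one class to them, and where a whole thing is asked for, a point or a joint stands for the part that bears it (a point fixed in the world has none). Each returns a list of dicts, best first, with "p" (0 to 1); they miss things now and then, are a little off and sometimes report something else, mostly with a low value. They report only what shows in the picture. A call takes as long as a camera call.
- manip.silhouettes(camera, label): "pixels" (420x560 bool, what is visible of it) and "rect" ([centre column, centre row, width, height] in pixels, round what is visible of it).
The state is a dict: "t": time; "qpos": joint angles; "qvel": joint speeds; "tau": joint torques, N m; "position": TCP position; "ee_rot": TCP orientation; "contact_force": force on the tool from outside, world axes, zero at the start; "torque": the same for the moment, N m; "gripper_width": opening from 0.0 (shut) to 1.0 (fully open).
Only numpy, scipy, OpenCV 4.12 (cv2) and the standard library are available. Lean on these libraries where they do the work, as an engineer would, in place of code of your own. Each camera call takes 0.05 s, during which the arm holds its last target. There are 200 camera calls.

### The job

Close down the rinse station: first swing the isolator handle to off so that its padlock hole lines up with the hole in the hasp. Then take the brush from its stand and brush out every pot on the warming plate, from the smallest to the largest, tip going right down to the bottom, up to near the rim and down to the bottom again in each; put the brush back upright in its stand, bristles down, and press each pot's own lid fully home, flush and level on its rim. The pots stay standing on the plate; a lid without a pot is not needed, and the jars and the spool stay where they are.

Things in the scene. Friction and masses are not known exactly. Their poses are not given: they have to be found in the camera images.
- warmer: flat bench-top warming plate, fixed, steel top 140 x 400 mm (its long side along its own y), top face 30 mm above the bench; origin under its centre. The pots stand on it
- stand: brush stand, fixed: aluminium tube on a round foot (foot radius 42 mm, 6 mm thick), open at the top; tube inner radius 23 mm, inner floor 8 mm and rim 62 mm above the bench; origin under its centre
- brush: long pot brush, 210 mm, 90 g, upright in the stand; origin at the centre of its flat bristle end, z axis along the brush to the handle. Bristle head radius 13 mm from 0 to 70 mm (fringe to 16.5 mm, no contact), wire shaft radius 4 mm to 132 mm, wooden handle radius 10 mm from 132 to 210 mm. It can stand by itself on its bristle end
- isolator: isolator switch box, fixed to the bench, 90 x 90 x 70 mm, grey, origin under its centre, with a black lever handle turning on top about a vertical axis and an aluminium hasp plate with a 10 mm padlock hole jutting from one edge
- handle (a joint): angle of the isolator handle, rad: 0 is fully on, growing counter-clockwise seen from above; 1.571 is off, where the padlock holes line up; it can be swung past that to 1.9. It stays where it is left (friction about 0.12 N m)
- pivot (a point): point on the handle's vertical axis, at the height of the middle of the lever
- handle_grip (a point): point in the lever, 100 mm out from the pivot axis, mid-height. The lever is 14 mm wide, 18 mm high (top 94 mm above the bench), reaching 120 mm out from the axis; beyond 75 mm out nothing lies under it
- handle_hole (a point): centre of the 10 mm padlock hole in the lug on the side of the lever (60 mm out along the lever, 20 mm to its leading side)
- hasp_hole (a point): centre of the 10 mm padlock hole in the fixed hasp plate, just under where the lever's lug passes
- pot_small: small steel pot, may be absent; outer radius 31 mm, height 60 mm, wall 4 mm, floor 5 mm thick, 400 g, loose, origin under its centre, z up. A black rubber seal inside the mouth (opening radius 21 mm) starts with its top 4 mm below the rim and slides down 6 mm when pushed with more than about 5 N, and stays down
- pot_middle: middle steel pot, may be absent; outer radius 37 mm, height 78 mm, wall 4 mm, floor 5 mm thick, 400 g, loose, origin under its centre, z up. A black rubber seal inside the mouth (opening radius 27 mm) starts with its top 4 mm below the rim and slides down 6 mm when pushed with more than about 5 N, and stays down
- pot_large: large steel pot, may be absent; outer radius 43 mm, height 96 mm, wall 4 mm, floor 5 mm thick, 400 g, loose, origin under its centre, z up. A black rubber seal inside the mouth (opening radius 33 mm) starts with its top 4 mm below the rim and slides down 6 mm when pushed with more than about 5 N, and stays down
- lid_small: lid of the small pot, grey plastic, 70 g, loose, lying level on the bench plug down; origin at the centre of the plug's underside, z up. Plug radius 24.5 mm, 10 mm deep; flange radius 35 mm, from 10 to 15 mm; black knob radius 11 mm, from 15 to 39 mm. Laid on its pot the flange is 6 mm above the rim; pressed home (about 10 N) it lies on the rim, origin 50 mm above the pot's origin
- lid_middle: lid of the middle pot, grey plastic, 70 g, loose, lying level on the bench plug down; origin at the centre of the plug's underside, z up. Plug radius 30.5 mm, 10 mm deep; flange radius 41 mm, from 10 to 15 mm; black knob radius 11 mm, from 15 to 39 mm. Laid on its pot the flange is 6 mm above the rim; pressed home (about 10 N) it lies on the rim, origin 68 mm above the pot's origin
- lid_large: lid of the large pot, grey plastic, 70 g, loose, lying level on the bench plug down; origin at the centre of the plug's underside, z up. Plug radius 36.5 mm, 10 mm deep; flange radius 47 mm, from 10 to 15 mm; black knob radius 11 mm, from 15 to 39 mm. Laid on its pot the flange is 6 mm above the rim; pressed home (about 10 N) it lies on the rim, origin 86 mm above the pot's origin
- jar: glass jar, radius 30 mm, height 85 mm, bystander; origin under its centre
- spool: wire spool, radius 28 mm, height 34 mm, bystander; origin under its centre
- square_jar: square white jar 50 x 50 mm, 86 mm high, bystander; origin under its centre

How it is judged:
On the way, in this order (a step that is already met when the one before it is completed fails the run):
1. the isolator handle is at off, padlock holes lined up within 4 mm (horizontal distance between handle_hole and hasp_hole below 0.004 m), for 0.3 s.
2. the brush tip is at the bottom of the small pot (within 13 mm of its floor) (horizontal distance between brush and pot_small below 0.027 m and angle between the z axis of brush and the z axis of pot_small, either way round below 0.35 rad and z of brush in the frame of pot_small between -0.002 and 0.018 m).
3. the brush is drawn up towards the rim of the small pot (tip more than 28 mm above its floor) (horizontal distance between brush and pot_small below 0.027 m and angle between the z axis of brush and the z axis of pot_small, either way round below 0.35 rad and z of brush in the frame of pot_small between 0.033 and 0.07 m).
4. the brush is at the bottom of the small pot a second time (all of step 2).
5. the brush tip is at the bottom of the middle pot (within 13 mm of its floor) (horizontal distance between brush and pot_middle below 0.033 m and angle between the z axis of brush and the z axis of pot_middle, either way round below 0.35 rad and z of brush in the frame of pot_middle between -0.002 and 0.018 m).
6. the brush is drawn up towards the rim of the middle pot (tip more than 43 mm above its floor) (horizontal distance between brush and pot_middle below 0.033 m and angle between the z axis of brush and the z axis of pot_middle, either way round below 0.35 rad and z of brush in the frame of pot_middle between 0.048 and 0.088 m).
7. the brush is at the bottom of the middle pot a second time (all of step 5).
8. the brush tip is at the bottom of the large pot (within 13 mm of its floor) (horizontal distance between brush and pot_large below 0.039 m and angle between the z axis of brush and the z axis of pot_large, either way round below 0.35 rad and z of brush in the frame of pot_large between -0.002 and 0.018 m).
9. the brush is drawn up towards the rim of the large pot (tip more than 61 mm above its floor) (horizontal distance between brush and pot_large below 0.039 m and angle between the z axis of brush and the z axis of pot_large, either way round below 0.35 rad and z of brush in the frame of pot_large between 0.066 and 0.106 m).
10. the brush is at the bottom of the large pot a second time (all of step 8).
At the end, for the whole second after the job is handed in: Padlock holes lined up within 4 mm; every pot present standing upright on the warming plate with its own lid pressed home (within 2 mm of flush, level within 0.06 rad, centred within 6 mm); the brush back in its stand, bristle end down, resting within 12 mm of the stand's inner floor; all at rest (horizontal distance between handle_hole and hasp_hole below 0.004 m and z of lid_small in the frame of pot_small between 0.047 and 0.052 m and horizontal distance between lid_small and pot_small below 0.006 m and angle between the z axis of lid_small and the z axis of pot_small, either way round below 0.06 rad and angle between each of pot_small, pot_middle, pot_large's own z axis and vertical below 0.05 rad and z of each of pot_small, pot_middle, pot_large in the frame of warmer above 0.026 m and linear speed of each of pot_small, lid_small, pot_middle, lid_middle, pot_large, lid_large, brush below 0.02 m/s and z of lid_middle in the frame of pot_middle between 0.065 and 0.07 m and horizontal distance between lid_middle and pot_middle below 0.006 m and angle between the z axis of lid_middle and the z axis of pot_middle, either way round below 0.06 rad and z of lid_large in the frame of pot_large between 0.083 and 0.088 m and horizontal distance between lid_large and pot_large below 0.006 m and angle between the z axis of lid_large and the z axis of pot_large, either way round below 0.06 rad and horizontal distance between brush and stand below 0.016 m and z of brush in the frame of stand below 0.02 m and angle between brush's own z axis and vertical below 0.35 rad); the robot touches nothing.
It fails at once if a jar or the spool is knocked more than 5 cm away (distance of any of jar, spool, square_jar from where it was at the start of the episode above 0.05 m).
Of pot_small, pot_middle, pot_large only 2 to 3 are there at a start; the rules pass over those that are not, and their reading is None.
At some moment in a run one of lid_small, lid_middle, lid_large may be knocked a few centimetres aside while the robot is not near it.
It also fails if it takes over 208 s, if anything falls off the work surface, if the arm or the gripper's body presses on something with over 40 N, if the wrist force passes 120 N, or if a joint passes its speed limit or range.

## Working session

There is one attempt and no reset: what is moved stays moved. The work goes in short steps, Python scripts to look and compute and a shell command to move; the robot and the scene stay as the last step left them, time stands still between calls to the robot, and variables do not carry over. Pictures are saved under pics/ and viewed, about 12 in all and at most 16, crops included, and the job is handed in when it is done.

```bash
ls; mkdir -p pics
python3 - <<'E'
from rig import manip
import cv2,numpy as np
o=manip.get_obs();print(o)
for c in ("scene","side"):
    im=manip.camera(c);cv2.imwrite(f"pics/{c}0.png",im)
    i=manip.camera_info(c);print(c,i)
    for l in ["warmer","stand","brush","isolator","handle","pot_small","pot_middle","pot_large","lid_small","lid_middle","lid_large","jar","spool","square_jar"]:
        print(l,[(round(d["p"],2),np.round(d["rect"]).astype(int).tolist()) for d in manip.silhouettes(c,l)[:3]])
print(manip.camera_info("wrist"))
E
```

```text
pics
{'t': 0.0, 'qpos': array([ 1.19219953,  0.62930377,  0.0384732 ,  1.51836655, -0.02699511,
        0.99632598, -0.02001466]), 'qvel': array([-1.83110119e-03,  9.61749368e-05, -1.11613131e-03,  6.61960580e-04,
       -1.80466128e-04, -1.54256125e-03,  4.80921767e-04]), 'tau': array([ 6.29209921e-05, -5.49729073e+01,  1.14315279e+00, -1.86631179e+01,
       -5.23466023e-02,  2.35066755e-02,  1.58693383e-04]), 'position': array([ 0.19981769, -0.61781223,  0.20458264]), 'ee_rot': array([-2.53944134e+00,  1.84772890e+00,  2.43439760e-03]), 'contact_force': array([0.21845795, 0.22327698, 0.0341348 ]), 'torque': array([-0.01735767,  0.04141235,  0.00709722]), 'gripper_width': 1.0019374378930699}
scene {'mtx': array([[406.72900167,   0.        , 278.76123324],
       [  0.        , 406.72900167, 210.38325463],
       [  0.        ,   0.        ,   1.        ]]), 'distortion': array([-0.00994444,  0.        ,  0.        ,  0.        ,  0.        ]), 'R': array([[ 0.33775415,  0.94108748, -0.01662774],
       [ 0.63588702, -0.24117186, -0.73313289],
       [-0.69395232,  0.23704531, -0.67
[... 1728 characters left out ...]
(0.47, [292, 182, 16, 17])]
square_jar [(0.55, [193, 355, 44, 58]), (0.18, [358, 171, 52, 34])]
{'mtx': array([[314.35266919,   0.        , 283.77097567],
       [  0.        , 314.35266919, 215.01992728],
       [  0.        ,   0.        ,   1.        ]]), 'distortion': array([-0.03127891,  0.        ,  0.        ,  0.        ,  0.        ]), 'hand_eye': array([[ 9.99999700e-01,  5.94214634e-04, -4.96073348e-04,
        -3.53659553e-04],
       [-4.43080701e-04,  9.64900108e-01,  2.62616802e-01,
        -7.69090179e-02],
       [ 6.34711974e-04, -2.62616504e-01,  9.64900083e-01,
        -1.80303133e-01],
       [ 0.00000000e+00,  0.00000000e+00,  0.00000000e+00,
         1.00000000e+00]])}
```

Run:
```python
import cv2
a=cv2.imread("pics/scene0.png")[120:320,100:440];cv2.imwrite("pics/sceneA.png",cv2.resize(a,None,fx=2.35,fy=2.35,interpolation=2))
a=cv2.imread("pics/side0.png")[130:400,150:430];cv2.imwrite("pics/sideA.png",cv2.resize(a,None,fx=2.2,fy=2.2,interpolation=2))
```

```text
(no output)
```

View pics/sceneA.png

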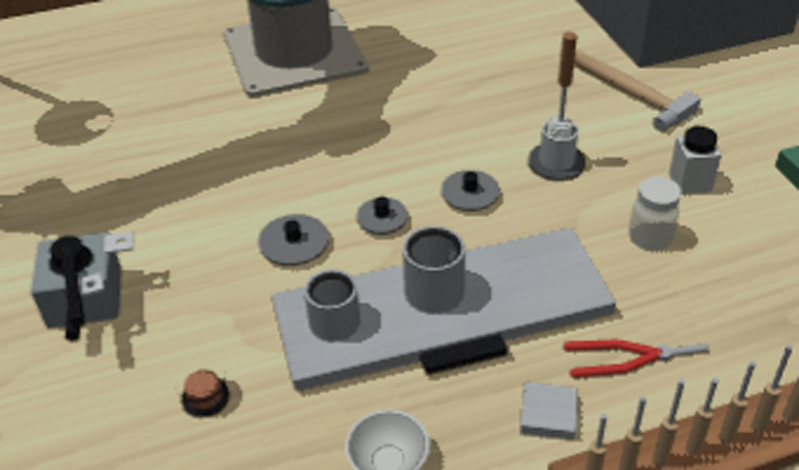

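View pics/sideA.png

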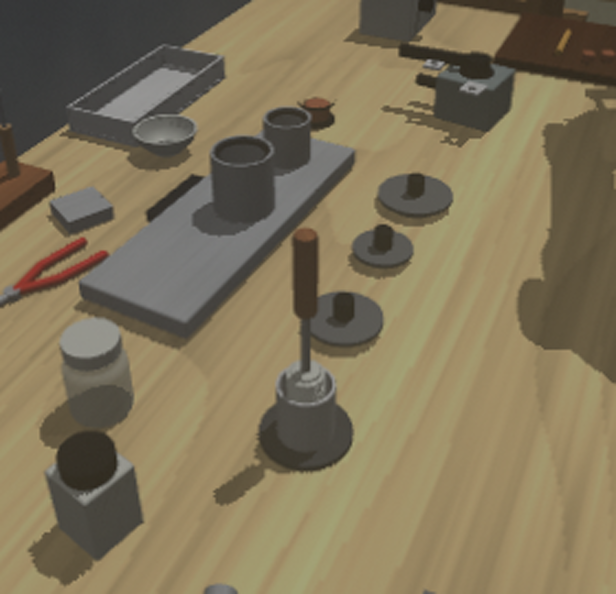

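Two pots stand on the plate: smaller at scene px ~(241,250), bigger at (284,235). Three lids lie behind it: (225,222), (263,211) and (300,201). The brush is in its stand at (338,155). The isolator is at (130,240), its lever pointing down-image and its hasp at (151,222). Next I fit poses and sizes by rendering models against the silhouettes.

```bash
cat > h.py <<'E'
import numpy as np,cv2
from rig import manip
from scipy.spatial.transform import Rotation as Rn
from scipy.optimize import least_squares
CYL={"pot_small":[(31,0,60)],"pot_middle":[(37,0,78)],"pot_large":[(43,0,96)],
"lid_small":[(24.5,0,10),(35,10,15),(11,15,39)],"lid_middle":[(30.5,0,10),(41,10,15),(11,15,39)],"lid_large":[(36.5,0,10),(47,10,15),(11,15,39)],
"jar":[(30,0,85)],"spool":[(28,0,34)],"stand":[(42,0,6),(25,6,62)]}
def cam(c,o=None):
    i=manip.camera_info(c)
    if c!="wrist": return i["mtx"],i["distortion"],i["R"],i["t"]
    T=np.eye(4);T[:3,:3]=Rn.from_rotvec(o["ee_rot"]).as_matrix();T[:3,3]=o["position"]
    M=np.linalg.inv(T@i["hand_eye"]);return i["mtx"],i["distortion"],M[:3,:3],M[:3,3]
def proj(C,X):
    K,d,R,t=C;return cv2.projectPoints(np.atleast_2d(X).astype(float),cv2.Rodrigues(R)[0],t,K,d)[0].reshape(-1,2)
def ray(C,uv,z):
    K,d,R,t=C;p=cv2.undistortPoints(np.array(uv,float).reshape(-1,1,2),K,d).reshape(-1,2)
    D=np.c_[p,np.ones(len(p))]@R;c=-R.T@t;return c+D*((z-c[2])/D[:,2])[:,None]
a=np.linspace(0,2*np.pi,40)
def pts(name,x,y,z):
    return np.vstack([np.c_[x+r/1e3*np.cos(a),y+r/1e3*np.sin(a),np.full(40,z+h/1e3)] for r,l,u in CYL[name] for h in (l,u)])
def rect(C,name,x,y,z):
    q=proj(C,pts(name,x,y,z));return np.r_[q.min(0),q.max(0)]
def box(m):
    ys,xs=np.where(m);return np.array([xs.min()-.0,ys.min()-.0,xs.max()+1,ys.max()+1])
def fit(name,obs,z,x0=(.5,0)):
    f=lambda p:np.concatenate([rect(C,name,p[0],p[1],z)-b for C,b in obs])
    s=least_squares(f,x0,loss="soft_l1");return s.x,f(s.x)
E
cat > m1.py <<'E'
from h import *
np.set_printoptions(precision=3,suppress=True)
B={}
def near(c,l,uv):
    for d in manip.silhouettes(c,l):
        if np.hypot(*(np.array(d["rect"][:2])-uv))<12: return box(d["pixels"])
for c in("scene","side"): manip.camera(c)
S,D=cam("scene"),cam("side")
for l,us,ud,z in [("pot_small",(242,251),(281,192),.03),("pot_middle",(286,237),(258,212),.03),("lid_small",(261,212),(322,242),0),("lid_middle",(302,201),(306,274),0),("lid_large",(226,220),(339,218),0),("stand",(337,185),(288,319),0),("jar",(377,211),(195,300),0),("spool",(186,290),(293,182),0)]:
    obs=[(C,b) for C,b in((S,near("scene",l,us)),(D,near("side",l,ud))) if b is not None]
    alts=[l] if not l.startswith(("pot","lid")) else [l[:4]+s for s in("small","middle","large")]
    for n in alts:
        p,r=fit(n,obs,z);print(l,n,len(obs),p,"rms %.2f"%np.sqrt((r**2).mean()),np.round(r,1))
E
python3 m1.py
```

```text
pot_small pot_small 1 [ 0.629 -0.108] rms 0.27 [ 0.  -0.4 -0.   0.3]
pot_small pot_middle 1 [ 0.63 -0.11] rms 4.00 [-2.2 -7.3  2.2  1. ]
pot_small pot_large 1 [ 0.633 -0.116] rms 8.05 [ -4.6 -14.8   4.2   0.9]
pot_middle pot_small 2 [0.623 0.023] rms 3.82 [ 2.7  5.1 -2.1 -2.5  2.5  7.1 -3.7 -1.7]
pot_middle pot_middle 2 [0.624 0.022] rms 0.64 [-0.1 -0.8 -0.3 -0.8 -0.  -0.2 -1.2 -0.6]
pot_middle pot_large 2 [0.623 0.021] rms 3.96 [-2.7 -7.1  1.7  0.7 -2.5 -7.5  1.4  0.6]
lid_small lid_small 2 [0.453 0.01 ] rms 0.68 [ 0.5 -1.1 -0.6 -0.5 -0.8 -1.   0.1  0. ]
lid_small lid_middle 2 [0.454 0.009] rms 1.82 [-1.6 -1.5  1.1  1.1 -3.4 -1.3  2.2  1.2]
lid_small lid_large 2 [0.454 0.005] rms 3.51 [-4.7 -2.4  1.7  2.8 -5.1 -2.2  5.1  1.7]
lid_middle lid_small 2 [0.441 0.144] rms 1.37 [ 1.4 -1.  -1.3 -3.  -0.4 -0.1 -0.2 -1.1]
lid_middle lid_middle 2 [0.445 0.143] rms 1.70 [-0.4 -0.5  0.6 -0.8 -4.4 -0.9  1.1 -0.1]
lid_middle lid_large 2 [0.446 0.14 ] rms 3.32 [-2.7 -1.3  2.   0.8 -7.2 -3.1  3.5  1. ]
lid_large lid_small 2 [ 0.454 -0.109] rms 3.20 [ 5.1  1.1 -1.3 -3.8  3.  -0.2 -5.4 -0.2]
lid_large lid_middle 2 [ 0.454 -0.114] rms 1.51 [ 1.7  0.5 -0.9 -2.   1.5 -1.  -2.7  0.1]
lid_large lid_large 2 [ 0.454 -0.116] rms 0.75 [-1.  -0.6  0.3 -0.4 -0.4 -1.4 -0.2  0.9]
stand stand 2 [0.42 0.29] rms 2.52 [-0.2 -6.5  0.5  0.3 -0.1 -2.8  0.   0.5]
jar jar 2 [0.606 0.335] rms 1.36 [-0.9 -2.4  1.   0.  -1.2 -2.2  0.8  0.3]
spool spool 2 [ 0.662 -0.272] rms 2.40 [-1.  -3.8  0.3 -1.1 -3.9 -3.7 -0.7 -0.7]
```

Run:
```python
from h import *
np.set_printoptions(precision=4,suppress=True)
S,D=cam("scene"),cam("side")
for n,s,d in [("hasp",(151.9,222.1),(365.5,170)),("lug",(139.1,240.4),(347.3,159.1)),("tip",(130.6,261.7),(332.7,152.3)),("knob",(130.2,225),(366.8,159))]:
    f=lambda X:np.r_[proj(S,X)[0]-s,proj(D,X)[0]-d]
    r=least_squares(f,(.6,-.4,.09));print(n,r.x,r.fun, "S@.094",ray(S,s,.094)[0][:2],"S@.08",ray(S,s,.08)[0][:2])
```

```text
hasp [ 0.4399 -0.3259  0.0706] [-0.3417 -0.4123 -0.4101  0.3935] S@.094 [ 0.4684 -0.323 ] S@.08 [ 0.4526 -0.3243]
lug [ 0.5116 -0.3671  0.0787] [-0.1645 -0.1926 -0.2163  0.2033] S@.094 [ 0.5286 -0.3646] S@.08 [ 0.5139 -0.3666]
tip [ 0.5762 -0.3982  0.0759] [-0.9393 -1.053  -1.3307  1.2085] S@.094 [ 0.5981 -0.3929] S@.08 [ 0.5847 -0.3954]
knob [ 0.4501 -0.3834  0.0855] [ 0.2164  0.275   0.2784 -0.2792] S@.094 [ 0.4584 -0.3825] S@.08 [ 0.4425 -0.3848]
```

```bash
cat >> h.py <<'E'
def go(x,y,z,phi=None,o=None):
    """print travel (cm) and rot for TCP target, tool down, tool-x azimuth phi deg"""
    o=o or manip.get_obs();R=Rn.from_rotvec(o["ee_rot"]).as_matrix()
    cur=np.degrees(np.arctan2(R[1,0],R[0,0]));phi=cur if phi is None else phi
    f=np.radians(phi);c,s=np.cos(f),np.sin(f);G=np.array([[c,s,0],[s,-c,0],[0,0,-1]])
    tr=R.T@(np.array([x,y,z])-o["position"])*100;ro=Rn.from_matrix(R.T@G).as_rotvec()
    print("phi now %.1f travel"%cur,np.round(tr,2).tolist(),"rot",np.round(ro,3).tolist(),"rows>=",int(np.ceil(max(np.linalg.norm(tr)/5,np.degrees(np.linalg.norm(ro))/8.59))))
E
python3 -c "
from h import *
go(.50,-.36,.205,-93)"
```

```text
phi now -72.1 travel [-15.36, -36.49, 0.05] rot [-0.0, 0.0, 0.365] rows>= 8
```

```bash
python3 -m pendant '{"grip":[6,6,6,6,6,6,6,6,6,6,6],"travel":[[-15.4,-36.5,0],[-15.4,-36.5,0],[-15.4,-36.5,0],[-15.4,-36.5,0],[-15.4,-36.5,0],[-15.4,-36.5,0],[-15.4,-36.5,0],[-15.4,-36.5,0],[-15.4,-36.5,0],[-15.4,-36.5,0],[-15.4,-36.5,0]],"rot":[[0,0,0.1],[0,0,0.2],[0,0,0.3],[0,0,0.365],[0,0,0.365],[0,0,0.365],[0,0,0.365],[0,0,0.365],[0,0,0.365],[0,0,0.365],[0,0,0.365]]}'
python3 - <<'E'
from h import *
o=manip.get_obs();im=manip.camera("wrist");print(o["position"],o["ee_rot"],o["qpos"])
cv2.imwrite("pics/w1.png",cv2.resize(im,(800,600)))
E
```

```text
t: 3.5
position: [0.4987, -0.361, 0.2055]
ee_rot: [2.16, -2.28, 0.0]
contact_force: [-0.3, -0.2, 0.0]
gripper_width: 0.637
[ 0.49866248 -0.36098995  0.20551162] [ 2.15957682e+00 -2.27979627e+00  7.26754398e-05] [ 0.49385588  0.58111037  0.13960935  1.6210739  -0.0926911   0.94614993
 -0.95984055]
```

View pics/w1.png

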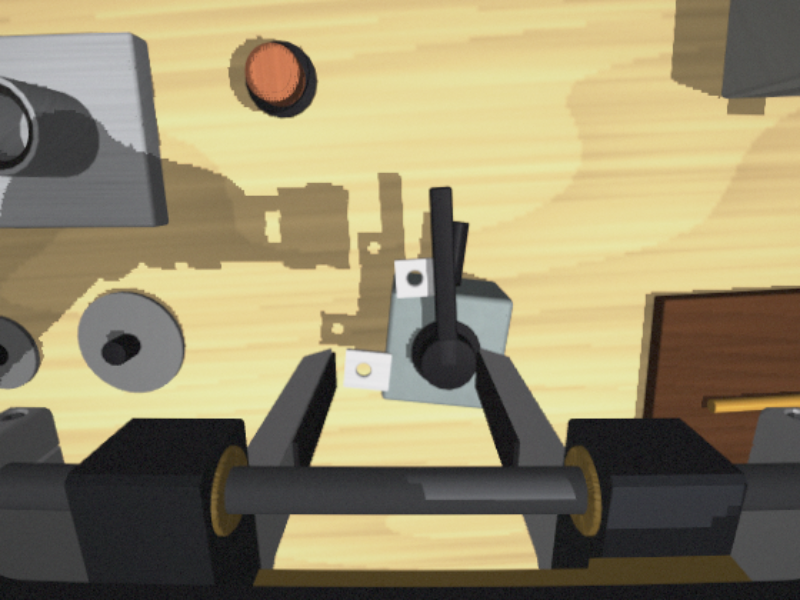

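Run:
```python
from h import *
np.set_printoptions(precision=4,suppress=True)
C=cam("wrist",manip.get_obs());s=1.4286
for n,u,v,zs in [("hasp",364,369,(.07,.075)),("lug",414,278,(.08,.085)),("tip",441,188,(.094,)),("levbase",446,318,(.094,)),("knob",448,365,(.094,.1))]:
    for z in zs: print(n,z,ray(C,(u/s,v/s),z)[0])
```

```text
hasp 0.07 [ 0.4422 -0.3263  0.07  ]
hasp 0.075 [ 0.4443 -0.3269  0.075 ]
lug 0.08 [ 0.5124 -0.3675  0.08  ]
lug 0.085 [ 0.5134 -0.3675  0.085 ]
tip 0.094 [ 0.572  -0.3873  0.094 ]
levbase 0.094 [ 0.4865 -0.3877  0.094 ]
knob 0.094 [ 0.4521 -0.3881  0.094 ]
knob 0.1 [ 0.4547 -0.3876  0.1   ]
```

```bash
python3 -c "
from h import *
go(.5525,-.388,.12,-90)
go(.5525,-.388,.066,-90)"
```

```text
phi now -93.2 travel [2.35, -5.56, 8.56] rot [0.001, -0.001, -0.055] rows>= 3
phi now -93.2 travel [2.35, -5.56, 13.96] rot [0.001, -0.001, -0.055] rows>= 4
```

```bash
python3 -m pendant '{"grip":[6,6,6,6,6,6,6,6,0,0,0,0],"travel":[[2.35,-5.6,4],[2.35,-5.6,8],[2.35,-5.6,8.5],[2.35,-5.6,8.5],[2.35,-5.6,12],[2.35,-5.6,14],[2.35,-5.6,14],[2.35,-5.6,14],[2.35,-5.6,14],[2.35,-5.6,14],[2.35,-5.6,14],[2.35,-5.6,14]],"rot":[[0,0,-0.055],[0,0,-0.055],[0,0,-0.055],[0,0,-0.055],[0,0,-0.055],[0,0,-0.055],[0,0,-0.055],[0,0,-0.055],[0,0,-0.055],[0,0,-0.055],[0,0,-0.055],[0,0,-0.055]]}'
python3 - <<'E'
from h import *
o=manip.get_obs();R=Rn.from_rotvec(o["ee_rot"]).as_matrix();print(o["gripper_width"]*94,o["qpos"])
P=np.array([.4525,-.388]);L=np.linalg.norm(o["position"][:2]-P);print("L",L)
for k in range(1,13):
    th=1.41*k/12;w=np.r_[P+.1*np.array([np.cos(th),np.sin(th)]),o["position"][2]]
    print(k,round(-th,3),np.round(R.T@(w-o["position"])*100,2))
E
```

```text
t: 4.75
position: [0.5532, -0.3882, 0.0662]
ee_rot: [2.221, -2.221, 0.001]
contact_force: [-0.1, -0.8, 0.0]
gripper_width: 0.333
31.34582135456275 [ 0.51218765  0.82509095  0.10180239  1.55390459 -0.10593862  0.76729395
 -0.91314768]
L 0.10065779621646886
1 -0.117 [-1.19  0.13 -0.  ]
2 -0.235 [-2.35  0.34 -0.  ]
3 -0.352 [-3.47  0.68 -0.  ]
4 -0.47 [-4.55  1.15 -0.01]
5 -0.588 [-5.56  1.74 -0.01]
6 -0.705 [-6.5   2.45 -0.01]
7 -0.822 [-7.35  3.26 -0.01]
8 -0.94 [-8.09  4.17 -0.01]
9 -1.057 [-8.73  5.16 -0.01]
10 -1.175 [-9.25  6.21 -0.01]
11 -1.292 [-9.63  7.32 -0.01]
12 -1.41 [-9.89  8.47 -0.01]
```

```bash
python3 -m pendant '{"grip":[0,0,0,0],"travel":[[0,0,0],[0,0,0],[0,0,0],[0,0,0]],"rot":[[0,0,0],[0,0,0],[0,0,0],[0,0,0]]}'
python3 -m pendant '{"grip":[0,0,0,0,0,0,0,0,0,0,0,0],"travel":[[-1.2,0.1,0],[-2.35,0.35,0],[-3.5,0.7,0],[-4.55,1.15,0],[-5.55,1.75,0],[-6.5,2.45,0],[-7.35,3.25,0],[-8.1,4.15,0],[-8.75,5.15,0],[-9.25,6.2,0],[-9.65,7.3,0],[-9.9,8.45,0]],"rot":[[0,0,-0.117],[0,0,-0.235],[0,0,-0.352],[0,0,-0.47],[0,0,-0.588],[0,0,-0.705],[0,0,-0.822],[0,0,-0.94],[0,0,-1.057],[0,0,-1.175],[0,0,-1.292],[0,0,-1.41]]}'
python3 - <<'E'
from h import *
o=manip.get_obs();im=manip.camera("wrist");print(o["position"],o["gripper_width"]*94,Rn.from_rotvec(o["ee_rot"]).as_matrix()[:2,0])
cv2.imwrite("pics/w2.png",cv2.resize(im[150:400],None,fx=1.4286,fy=1.4286))
E
```

```text
t: 5.15
position: [0.5533, -0.3881, 0.0663]
ee_rot: [2.221, -2.221, 0.002]
contact_force: [0.5, 1.6, 0.9]
gripper_width: 0.145
t: 6.35
position: [0.4689, -0.2896, 0.0663]
ee_rot: [3.13, -0.245, 0.002]
contact_force: [0.6, -2.4, -1.8]
gripper_width: 0.15
[ 0.46893548 -0.28958015  0.0662734 ] 14.13193158247688 [ 0.98782892 -0.15553583]
```

View pics/w2.png

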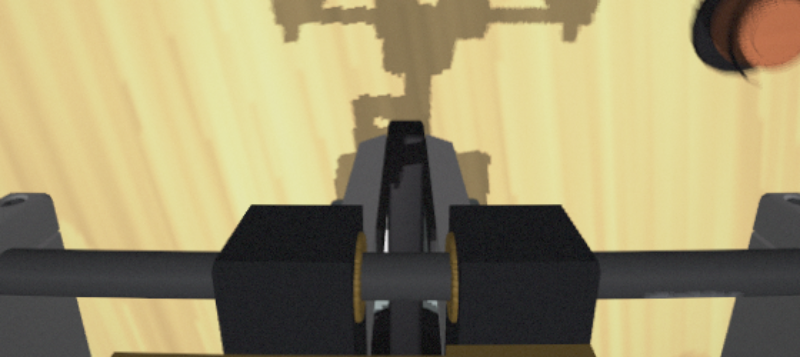

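```bash
python3 -m pendant '{"grip":[5,5,5,5,5,5,5,5,5],"travel":[[0,0,0],[0,0,0],[0,0,0],[0,0,0],[0,0,-4],[0,0,-8],[0,0,-12],[0,0,-15],[0,0,-15]],"rot":[[0,0,0],[0,0,0],[0,0,0],[0,0,0],[0,0,0],[0,0,0],[0,0,0],[0,0,0],[0,0,0]]}'
python3 - <<'E'
from h import *
o=manip.get_obs();im=manip.camera("wrist");
cv2.imwrite("pics/w3.png",cv2.resize(im[150:330,180:400],None,fx=3.6,fy=3.3333,interpolation=2));s=manip.camera("scene");cv2.imwrite("pics/s3.png",s)
E
```

```text
t: 7.3
position: [0.4699, -0.2901, 0.2204]
ee_rot: [3.127, -0.239, 0.011]
contact_force: [0.4, -0.3, 1.0]
gripper_width: 0.531
```

View pics/w3.png

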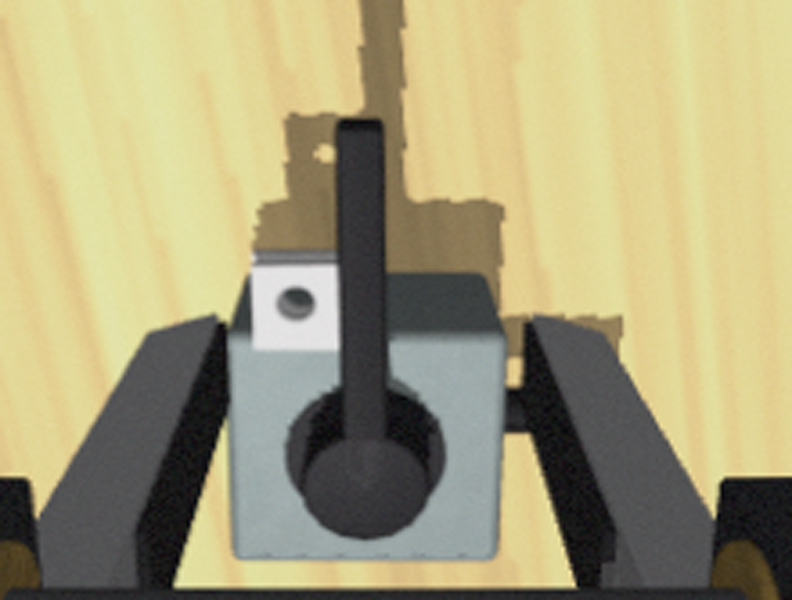

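The holes look aligned: the lever is square to the box and the lug hole sits over the hasp. Now over to the brush.

```bash
python3 -c "
from h import *
print(manip.get_obs()['qpos'])
go(.44,.24,.31,0)"
```

```text
[ 0.74759059  0.48937329 -0.36442959  1.7820528   0.21676496  0.90860378
  0.1358099 ]
phi now -8.7 travel [-10.71, -51.86, -9.48] rot [0.002, 0.0, -0.153] rows>= 11
```

```bash
python3 -m pendant '{"grip":[5,5,5,5,5,5,5,5,5,5,5,5],"travel":[[-1,-3,-4],[-3,-8,-8],[-10.7,-51.9,-9.5],[-10.7,-51.9,-9.5],[-10.7,-51.9,-9.5],[-10.7,-51.9,-9.5],[-10.7,-51.9,-9.5],[-10.7,-51.9,-9.5],[-10.7,-51.9,-9.5],[-10.7,-51.9,-9.5],[-10.7,-51.9,-9.5],[-10.7,-51.9,-9.5]],"rot":[[0,0,0],[0,0,-0.05],[0,0,-0.15],[0,0,-0.15],[0,0,-0.15],[0,0,-0.15],[0,0,-0.15],[0,0,-0.15],[0,0,-0.15],[0,0,-0.15],[0,0,-0.15],[0,0,-0.15]]}'
python3 -m pendant '{"grip":[5,5],"travel":[[0,0,0],[0,0,0]],"rot":[[0,0,0],[0,0,0]]}'
python3 - <<'E'
from h import *
o=manip.get_obs();im=manip.camera("wrist");print(o["position"],o["ee_rot"],o["qpos"])
cv2.imwrite("pics/w4.png",cv2.resize(im,(800,600)));C=cam("wrist",o)
for l in("brush","stand","lid_middle","lid_small"):
    for d in manip.silhouettes("wrist",l)[:2]: print(l,round(d["p"],2),np.round(d["rect"]))
S,D=cam("scene"),cam("side");manip.camera("side");manip.camera("scene")
obs=[]
for c,K in(("scene",S),("side",D)):
    d=manip.silhouettes(c,"brush")
    if d:
        m=d[0]["pixels"];y0=box(m)[1];ys,xs=np.where(m);k=ys<y0+8;print(c,d[0]["p"],"top",xs[k].mean()+.5,y0);obs.append((K,(xs[k].mean()+.5,y0)))
for K,u in obs:print(ray(K,u,.218))
E
```

```text
t: 8.6
position: [0.4379, 0.2467, 0.309]
ee_rot: [-3.14, -0.01, 0.005]
contact_force: [0.3, -0.8, 1.0]
gripper_width: 0.533
t: 8.8
position: [0.4372, 0.2457, 0.3076]
ee_rot: [3.141, 0.01, -0.009]
contact_force: [0.4, -0.9, 0.1]
gripper_width: 0.533
[0.43721509 0.24571552 0.30759134] [ 3.14107177  0.00987617 -0.00936512] [-0.11337936  0.356463   -0.62471346  1.75983207  0.22666794  1.10389042
 -0.80578304]
brush 0.56 [270. 161.  30.  35.]
stand 0.62 [275. 152.  61.  56.]
lid_middle 0.75 [289. 246.  53.  48.]
lid_small 0.74 [295. 313.  41.  31.]
scene 0.72 top 342.1862745098039 134.0
side 0.91 top 288.609756097561 235.0
[[0.42079854 0.28762269 0.218     ]]
[[0.4212274  0.28645521 0.218     ]]
```

View pics/w4.png

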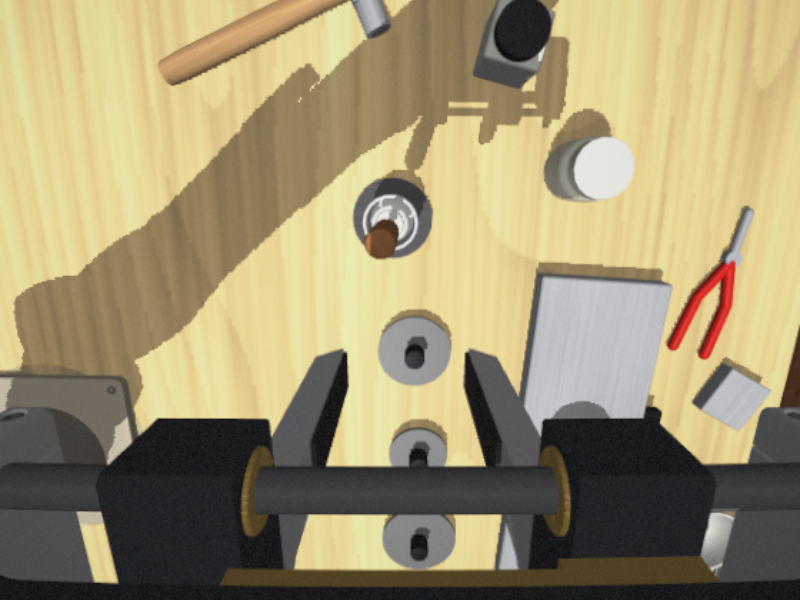

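Run:
```python
from h import *
o=manip.get_obs();C=cam("wrist",o);s=1.4286
print("btop",ray(C,(380/s,243/s),.218),"foot",ray(C,(393/s,217/s),.006))
print("lids",ray(C,(414/s,357/s),.039),ray(C,(418/s,459/s),.039))
b=ray(C,(380/s,243/s),.218)[0]
go(.421,.288,.27,0);go(.421,.288,.164,0)
S,D=cam("scene"),cam("side")
for h in(.218,.145): print(proj(S,[.421,.288,h]),proj(D,[.421,.288,h]))
```

```text
btop [[0.42271664 0.28939055 0.218     ]] foot [[0.42426945 0.29092681 0.006     ]]
lids [[0.44750323 0.14570476 0.039     ]] [[0.4534271  0.02045602 0.039     ]]
phi now 0.3 travel [-1.68, -4.19, 3.93] rot [-0.001, 0.003, 0.005] rows>= 2
phi now 0.3 travel [-1.65, -4.18, 14.53] rot [-0.001, 0.003, 0.005] rows>= 4
[[342.32627765 134.0090599 ]] [[288.34725358 235.51426874]]
[[340.29030245 153.6433449 ]] [[288.44656648 269.59662538]]
```

```bash
python3 -m pendant '{"grip":[5,5,5,5,5,5,5,0,0,0,0,0],"travel":[[-1.6,-4.3,1],[-1.6,-4.3,3],[-1.6,-4.3,3],[-1.6,-4.3,7],[-1.6,-4.3,11],[-1.6,-4.3,14.4],[-1.6,-4.3,14.4],[-1.6,-4.3,14.4],[-1.6,-4.3,14.4],[-1.6,-4.3,14.4],[-1.6,-4.3,14.4],[-1.6,-4.3,14.4]],"rot":[[0,0,0],[0,0,0],[0,0,0],[0,0,0],[0,0,0],[0,0,0],[0,0,0],[0,0,0],[0,0,0],[0,0,0],[0,0,0],[0,0,0]]}'
python3 -m pendant '{"grip":[0,0],"travel":[[0,0,0],[0,0,0]],"rot":[[0,0,0],[0,0,0]]}'
python3 -c "
from h import *
go(.625,-.105,.32,0);go(.421,.288,.33,0)"
```

```text
t: 10.45
position: [0.4221, 0.2897, 0.1665]
ee_rot: [-3.139, -0.008, 0.002]
contact_force: [0.0, -0.7, 6.8]
gripper_width: 0.207
t: 10.65
position: [0.4221, 0.2897, 0.1666]
ee_rot: [-3.139, -0.008, 0.001]
contact_force: [0.7, -0.2, -0.7]
gripper_width: 0.204
phi now 0.3 travel [20.09, 39.53, -15.45] rot [-0.002, 0.001, 0.005] rows>= 10
phi now 0.3 travel [-0.12, 0.13, -16.34] rot [-0.002, 0.001, 0.005] rows>= 4
```

```bash
python3 -m pendant '{"grip":[0,0,0,0,0,0,0,0,0,0,0,0],"travel":[[0,0,-4],[0,0,-8],[0,0,-12],[0,0,-14.5],[20.1,39.5,-14.5],[20.1,39.5,-14.5],[20.1,39.5,-14.5],[20.1,39.5,-14.5],[20.1,39.5,-14.5],[20.1,39.5,-14.5],[20.1,39.5,-14.5],[20.1,39.5,-14.5]],"rot":[[0,0,0],[0,0,0],[0,0,0],[0,0,0],[0,0,0],[0,0,0],[0,0,0],[0,0,0],[0,0,0],[0,0,0],[0,0,0],[0,0,0]]}'
python3 -m pendant '{"grip":[0,0,0,0],"travel":[[0,0.2,0],[0,0.2,0],[0,0.2,0],[0,0.2,0]],"rot":[[0,0,0],[0,0,0],[0,0,0],[0,0,0]]}'
python3 - <<'E'
from h import *
np.set_printoptions(precision=3,suppress=True)
o=manip.get_obs();print(o["position"],o["qpos"])
T={}
for c in("wrist","scene","side"):
    im=manip.camera(c);C=cam(c,o);T[c]=im
    for l in("pot_small","pot_middle","brush"):
        for d in manip.silhouettes(c,l)[:2]:
            b=box(d["pixels"]);print(c,l,round(d["p"],2),b)
a=cv2.resize(T["wrist"],(533,400));s=cv2.resize(T["scene"][150:290,190:340],None,fx=2.86,fy=2.86,interpolation=2)[:400,:267]
cv2.imwrite("pics/w5.png",cv2.hconcat([a,s]) if s.shape[0]==400 else a)
E
```

```text
t: 11.85
position: [0.6057, -0.0684, 0.3102]
ee_rot: [-3.139, -0.007, 0.002]
contact_force: [1.1, 0.4, -0.1]
gripper_width: 0.209
t: 12.25
position: [0.6052, -0.068, 0.3105]
ee_rot: [-3.139, -0.013, 0.002]
contact_force: [0.2, -0.0, -1.7]
gripper_width: 0.209
[ 0.605 -0.068  0.311] [ 0.392  0.518 -0.533  1.479  0.268  1.22  -0.168]
wrist pot_small 0.69 [293. 190. 324. 242.]
wrist pot_middle 0.78 [269.  84. 332. 150.]
wrist brush 0.71 [140.   0. 199.  62.]
wrist brush 0.61 [262. 190. 306. 322.]
scene pot_small 0.67 [384. 174. 408. 203.]
scene pot_small 0.58 [228. 235. 253. 266.]
scene pot_middle 0.65 [270. 215. 298. 254.]
scene brush 0.57 [241. 174. 256. 221.]
scene brush 0.44 [288. 192. 312. 209.]
side pot_small 0.86 [270. 177. 292. 208.]
side pot_middle 0.7 [245. 191. 276. 232.]
side pot_middle 0.42 [170. 326. 214. 385.]
side brush 0.81 [275.  88. 288. 171.]
```

View pics/w5.png

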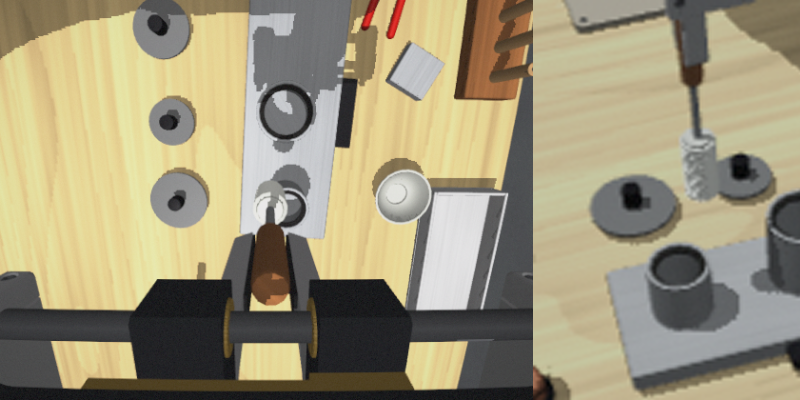

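Run:
```python
from h import *
np.set_printoptions(precision=4,suppress=True)
o=manip.get_obs();S,D,W=cam("scene"),cam("side"),cam("wrist",o)
A=np.array
print(fit("pot_small",[(S,A([228,235,253,266])),(D,A([270,177,292,208]))],.03))
print(fit("pot_middle",[(S,A([270,215,298,254])),(D,A([245,191,276,232]))],.03))
print(fit("pot_middle",[(W,A([269,84,332,150]))],.03))
p=o["position"]
# predicted bristle extents if brush vertical under TCP
CYL["b"]=[(13,0,70)]
for n,C in(("S",S),("D",D),("W",W)): print(n,rect(C,"b",p[0],p[1],p[2]-.1586))
go(.629,-.108,.31,0)
```

```text
(array([ 0.6281, -0.1092]), array([ 0.0496, -0.9768, -0.6653, -0.5607, -0.5389,  0.4005, -0.5816,
       -1.8714]))
(array([0.6227, 0.0215]), array([ 0.69  , -0.0147, -0.5219, -0.9501,  0.354 , -0.2478, -0.8406,
       -0.6312]))
(array([0.6248, 0.0207]), array([-0.1414,  0.0545,  0.1419, -0.0529]))
S [242.4877 193.7763 254.2738 220.3608]
D [276.029  142.3781 286.3406 171.2   ]
W [268.8659 190.4717 298.0464 233.2536]
phi now 0.3 travel [2.31, 3.77, 0.01] rot [-0.002, 0.001, 0.005] rows>= 1
```

```bash
python3 -m pendant '{"grip":[0,0,0,0],"travel":[[2.3,4.0,0],[2.3,4.0,0],[2.3,4.0,0],[2.3,4.0,0]],"rot":[[0,0,0],[0,0,0],[0,0,0],[0,0,0]]}'
python3 -c "
from h import *
go(.6285,-.1085,.31,0);go(.6285,-.1085,.1986,0)"
```

```text
t: 13.25
position: [0.6286, -0.1095, 0.31]
ee_rot: [-3.139, -0.008, 0.003]
contact_force: [0.7, 0.2, -1.3]
gripper_width: 0.207
phi now 0.3 travel [-0.01, -0.1, -0.0] rot [-0.003, 0.002, 0.005] rows>= 1
phi now 0.3 travel [0.01, -0.06, 11.14] rot [-0.003, 0.002, 0.005] rows>= 3
```

```bash
python3 -m pendant '{"grip":[0,0,0,0,0],"travel":[[0,-0.1,3],[0,-0.1,6],[0,-0.1,9],[0,-0.1,11.2],[0,-0.1,11.2]],"rot":[[0,0,0],[0,0,0],[0,0,0],[0,0,0],[0,0,0]]}'
python3 -m pendant '{"grip":[0,0,0],"travel":[[0,0,-2],[0,0,-4],[0,0,-4]],"rot":[[0,0,0],[0,0,0],[0,0,0]]}'
python3 -m pendant '{"grip":[0,0,0],"travel":[[0,0,2],[0,0,4.1],[0,0,4.1]],"rot":[[0,0,0],[0,0,0],[0,0,0]]}'
python3 - <<'E'
from h import *
s=manip.camera("scene");d=manip.camera("side");
f=lambda i,r,c:cv2.resize(i[r:r+110,c:c+100],(400,440),interpolation=2)
cv2.imwrite("pics/c6.png",cv2.hconcat([f(s,165,200),f(d,110,230)]));go(.6285,-.1085,.31)
E
```

```text
t: 13.75
position: [0.6262, -0.107, 0.1955]
ee_rot: [-3.137, -0.011, 0.011]
contact_force: [-0.6, -0.1, -1.5]
gripper_width: 0.208
t: 14.05
position: [0.629, -0.1062, 0.2397]
ee_rot: [-3.138, -0.012, -0.0]
contact_force: [0.7, -0.3, -1.2]
gripper_width: 0.206
t: 14.35
position: [0.6269, -0.1058, 0.1964]
ee_rot: [-3.137, -0.013, 0.008]
contact_force: [0.5, -0.5, -1.4]
gripper_width: 0.21
phi now 0.5 travel [-0.05, 0.23, -11.11] rot [-0.004, 0.0, -0.0] rows>= 3
```

View pics/c6.png

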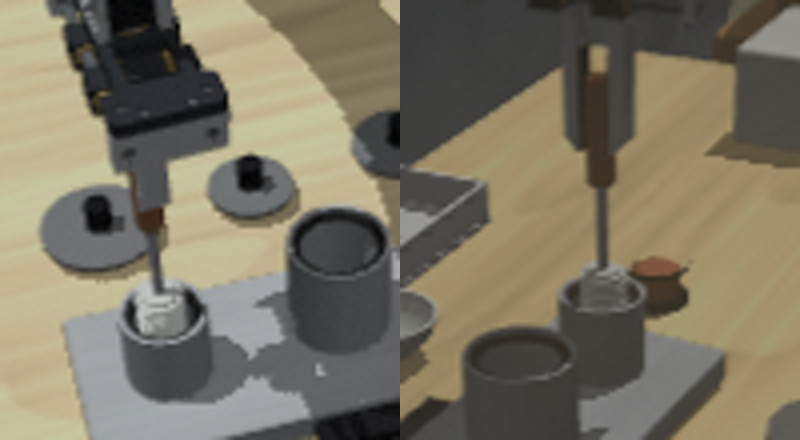

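The brush stands in the small pot in both views. Next is the middle pot.

```bash
python3 -m pendant '{"grip":[0,0,0,0,0,0,0,0,0,0],"travel":[[0,0.2,-4],[0,0.2,-8],[0,0.2,-11.3],[0,0.2,-11.3],[0,-4,-11.3],[-0.3,-8,-11.3],[-0.3,-12.7,-11.3],[-0.3,-12.7,-11.3],[-0.3,-12.7,-11.3],[-0.3,-12.7,-11.3]],"rot":[[0,0,0],[0,0,0],[0,0,0],[0,0,0],[0,0,0],[0,0,0],[0,0,0],[0,0,0],[0,0,0],[0,0,0]]}'
python3 -c "
from h import *
go(.624,.0212,.31,0);go(.624,.0212,.1986,0)"
```

```text
t: 15.45
position: [0.625, 0.0193, 0.3123]
ee_rot: [-3.139, -0.011, 0.0]
contact_force: [0.0, -0.7, -1.1]
gripper_width: 0.211
phi now 0.4 travel [-0.1, -0.19, 0.23] rot [-0.003, 0.0, 0.007] rows>= 1
phi now 0.4 travel [-0.1, -0.15, 11.37] rot [-0.003, 0.0, 0.007] rows>= 3
```

```bash
python3 -m pendant '{"grip":[0,0,0,0,0,0],"travel":[[-0.1,-0.2,3],[-0.1,-0.2,6],[-0.1,-0.2,9],[-0.1,-0.2,11.3],[-0.1,-0.2,11.3],[-0.1,-0.2,11.3]],"rot":[[0,0,0],[0,0,0],[0,0,0],[0,0,0],[0,0,0],[0,0,0]]}'
python3 -m pendant '{"grip":[0,0,0,0],"travel":[[0,0,-3],[0,0,-5.3],[0,0,-5.3],[0,0,-5.3]],"rot":[[0,0,0],[0,0,0],[0,0,0],[0,0,0]]}'
python3 -m pendant '{"grip":[0,0,0,0],"travel":[[0,0,3],[0,0,5.3],[0,0,5.3],[0,0,5.3]],"rot":[[0,0,0],[0,0,0],[0,0,0],[0,0,0]]}'
python3 -m pendant '{"grip":[0,0,0,0,0],"travel":[[0,0,-4],[0,0,-8],[0,0,-11.4],[0,0,-11.4],[0,0,-11.4]],"rot":[[0,0,0],[0,0,0],[0,0,0],[0,0,0],[0,0,0]]}'
python3 - <<'E'
from h import *
np.set_printoptions(precision=4,suppress=True)
o=manip.get_obs();p=o["position"];CYL["b"]=[(13,0,70)]
for c in("scene","side"):
    manip.camera(c);C=cam(c);print(c,"pred",rect(C,"b",p[0],p[1],p[2]-.1586))
    for d in manip.silhouettes(c,"brush")[:2]:print(round(d["p"],2),box(d["pixels"]))
go(.423,.290,.31,0)
E
```

```text
t: 16.05
position: [0.6243, 0.0204, 0.1996]
ee_rot: [-3.139, -0.008, 0.001]
contact_force: [0.1, 1.2, -0.5]
gripper_width: 0.212
t: 16.45
position: [0.625, 0.0199, 0.254]
ee_rot: [-3.139, -0.007, -0.004]
contact_force: [-0.0, -0.5, -1.2]
gripper_width: 0.204
t: 16.85
position: [0.6249, 0.0199, 0.2007]
ee_rot: [-3.139, -0.006, -0.002]
contact_force: [0.4, -0.1, -0.6]
gripper_width: 0.21
t: 17.35
position: [0.6253, 0.0199, 0.3164]
ee_rot: [-3.139, -0.006, -0.007]
contact_force: [0.3, -0.9, -1.6]
gripper_width: 0.21
scene pred [278.4174 188.4811 288.5867 215.1187]
0.91 [277. 149. 289. 216.]
0.22 [122. 217. 172. 234.]
side pred [251.8914 151.2224 263.7687 181.9554]
0.78 [252.  95. 267. 182.]
phi now 0.2 travel [-19.99, -27.14, 0.43] rot [-0.002, 0.001, 0.004] rows>= 7
```

```bash
python3 -m pendant '{"grip":[0,0,0,0,0,0,0,0,0,0,0],"travel":[[-20.1,-27.1,0.4],[-20.1,-27.1,0.4],[-20.1,-27.1,0.4],[-20.1,-27.1,0.4],[-20.1,-27.1,0.4],[-20.1,-27.1,0.4],[-20.1,-27.1,0.4],[-20.1,-27.1,0.4],[-20.1,-27.1,0.4],[-20.1,-27.1,0.4],[-20.1,-27.1,0.4]],"rot":[[0,0,0],[0,0,0],[0,0,0],[0,0,0],[0,0,0],[0,0,0],[0,0,0],[0,0,0],[0,0,0],[0,0,0],[0,0,0]]}'
python3 - <<'E'
from h import *
np.set_printoptions(precision=4,suppress=True)
o=manip.get_obs();p=o["position"];CYL["b"]=[(13,0,70)]
for c in("scene","side"):
    manip.camera(c);C=cam(c);print(c,"pred",rect(C,"b",p[0],p[1],p[2]-.1586))
    for d in manip.silhouettes(c,"brush")[:2]:print(round(d["p"],2),box(d["pixels"]))
    for d in manip.silhouettes(c,"stand")[:1]:print("stand",round(d["p"],2),box(d["pixels"]),rect(C,"stand",.422,.29,0))
go(.4221,.29,.1685,0)
E
```

```text
t: 18.65
position: [0.4228, 0.2881, 0.3098]
ee_rot: [-3.14, -0.002, 0.003]
contact_force: [0.3, -0.4, -0.3]
gripper_width: 0.21
scene pred [336.6589 131.1373 347.0027 154.7015]
0.87 [335.  91. 348. 155.]
0.54 [252. 204. 273. 220.]
stand 0.76 [326. 172. 349. 196.] [325.0839 169.7285 349.8184 196.5643]
side pred [279.4707 229.3497 295.1266 271.4243]
0.81 [278. 154. 298. 271.]
0.63 [267. 296. 310. 344.]
stand 0.63 [267. 295. 310. 344.] [266.1749 295.0814 309.2456 344.4063]
phi now 0.2 travel [0.02, -0.05, 14.17] rot [-0.002, 0.001, 0.003] rows>= 3
```

```bash
python3 -m pendant '{"grip":[0,0,0,0,0,0,0,5,5,5,5,5],"travel":[[0,-0.1,3],[0,-0.1,6],[0,-0.1,9],[0,-0.1,12],[0,-0.1,14.1],[0,-0.1,14.1],[0,-0.1,14.1],[0,-0.1,14.1],[0,-0.1,14.1],[0,-0.1,14.1],[0,-0.1,14.1],[0,-0.1,14.1]],"rot":[[0,0,0],[0,0,0],[0,0,0],[0,0,0],[0,0,0],[0,0,0],[0,0,0],[0,0,0],[0,0,0],[0,0,0],[0,0,0],[0,0,0]]}'
python3 -m pendant '{"grip":[5,5,5,5,5],"travel":[[0,0,-3],[0,0,-7],[0,0,-11],[0,0,-14],[0,0,-14]],"rot":[[0,0,0],[0,0,0],[0,0,0],[0,0,0],[0,0,0]]}'
python3 - <<'E'
from h import *
np.set_printoptions(precision=4,suppress=True)
o=manip.get_obs();CYL["br"]=[(10,132,210)]
for c in("scene","side"):
    manip.camera(c);C=cam(c);print(c,"pred handle",rect(C,"br",.422,.29,.008))
    for d in manip.silhouettes(c,"brush")[:1]:print(round(d["p"],2),box(d["pixels"]))
    for l in("lid_small","lid_middle","lid_large"):
        for d in manip.silhouettes(c,l)[:2]:print(l,round(d["p"],2),box(d["pixels"]))
go(.452,-.05,.2,0,o)
E
```

```text
t: 20.15
position: [0.4221, 0.2906, 0.1696]
ee_rot: [-3.139, -0.005, 0.001]
contact_force: [-0.3, 0.6, 0.2]
gripper_width: 0.529
t: 20.65
position: [0.4239, 0.2922, 0.3137]
ee_rot: [-3.135, -0.005, -0.01]
contact_force: [-0.2, -0.3, 0.1]
gripper_width: 0.534
scene pred handle [337.7274 132.295  346.3363 156.79  ]
0.82 [334. 133. 346. 179.]
lid_small 0.78 [252. 204. 273. 220.]
lid_small 0.66 [324. 173. 348. 197.]
lid_middle 0.9 [287. 192. 312. 210.]
lid_large 0.87 [210. 211. 240. 233.]
lid_large 0.3 [114. 217. 172. 266.]
side pred handle [281.2786 232.5952 293.3216 276.0269]
0.73 [279. 234. 296. 313.]
lid_small 0.94 [311. 232. 338. 252.]
lid_middle 0.62 [289. 263. 324. 288.]
lid_large 0.72 [171. 326. 215. 384.]
lid_large 0.66 [322. 208. 356. 229.]
phi now 0.2 travel [2.63, 34.31, 11.14] rot [-0.007, -0.006, 0.003] rows>= 8
```

Run:
```python
from h import *
A=np.array;S,D=cam("scene"),cam("side")
print(fit("lid_small",[(S,A([252,204,273,220])),(D,A([311,232,338,252]))],0))
print(fit("lid_middle",[(S,A([287,192,312,210])),(D,A([289,263,324,288]))],0))
go(.446,.144,.16,0)
```

```text
(array([0.45075656, 0.00941651]), array([-0.75241669, -1.51994039,  0.11347864, -0.91613533, -0.99911086,
       -0.83450284, -0.12394478,  0.19280527]))
(array([0.44427021, 0.14150819]), array([ 0.25980289, -0.61969341,  0.21161759, -0.94499117, -0.88304823,
       -1.01154671,  0.5833884 , -0.29739917]))
phi now 0.2 travel [2.38, 14.65, 14.86] rot [-0.002, 0.002, 0.003] rows>= 5
```

```bash
python3 -m pendant '{"grip":[5,5,5,5,5,5,5,5,5],"travel":[[2.4,5,0],[2.4,10,0],[2.4,14.7,0],[2.4,14.7,3],[2.4,14.7,7],[2.4,14.7,11],[2.4,14.7,14.9],[2.4,14.7,14.9],[2.4,14.7,14.9]],"rot":[[0,0,0],[0,0,0],[0,0,0],[0,0,0],[0,0,0],[0,0,0],[0,0,0],[0,0,0],[0,0,0]]}'
cat > look.py <<'E'
import sys
from h import *
np.set_printoptions(precision=4,suppress=True)
# knob centre in the wrist picture: dark blob within the lid mask -> xy on the knob top plane
def look(l,z=0):
    o=manip.get_obs();im=manip.camera("wrist");C=cam("wrist",o);print("tcp",o["position"])
    for d in manip.silhouettes("wrist",l)[:2]:
        b=box(d["pixels"]);print(l,round(d["p"],2),b)
        r=fit(l,[(C,b)],z,o["position"][:2]);print("fit",r[0],r[1])
    cv2.imwrite("pics/%s.png"%sys.argv[2],cv2.resize(im,(560,420)))
look(sys.argv[1],float(sys.argv[3]) if len(sys.argv)>3 else 0)
E
python3 look.py lid_middle w7
```

```text
t: 22.05
position: [0.4461, 0.1438, 0.1598]
ee_rot: [-3.14, -0.006, 0.005]
contact_force: [0.1, 0.4, 0.4]
gripper_width: 0.533
tcp [0.4461 0.1438 0.1598]
lid_middle 0.74 [245. 168. 322. 243.]
fit [0.4458 0.1416] [ 0.0171 -0.2057 -0.0173  0.23  ]
```

View pics/w7.png

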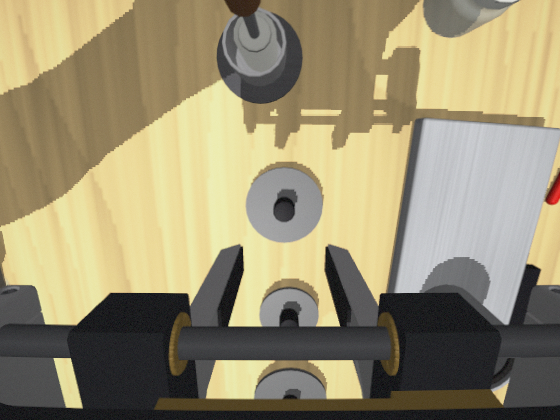

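```bash
python3 -m pendant '{"grip":[5,5,5,5,5,5,0,0,0,0,0,0],"travel":[[0,0.2,4],[0,0.2,8],[0,0.2,12],[0,0.2,14],[0,0.2,14],[0,0.2,14],[0,0.2,14],[0,0.2,14],[0,0.2,14],[0,0.2,14],[0,0.2,14],[0,0.2,14]],"rot":[[0,0,0],[0,0,0],[0,0,0],[0,0,0],[0,0,0],[0,0,0],[0,0,0],[0,0,0],[0,0,0],[0,0,0],[0,0,0],[0,0,0]]}'
python3 -m pendant '{"grip":[0,0,0,0,0,0],"travel":[[0,0,0],[0,0,-4],[0,0,-8],[0,0,-12],[0,0,-15],[0,0,-15]],"rot":[[0,0,0],[0,0,0],[0,0,0],[0,0,0],[0,0,0],[0,0,0]]}'
python3 - <<'E'
from h import *
np.set_printoptions(precision=4,suppress=True)
o=manip.get_obs();p=o["position"]
for c in("scene","side"):
    manip.camera(c);C=cam(c)
    print(c,"pred",rect(C,"lid_middle",p[0],p[1],p[2]-.0195))
    for l in("lid_middle","pot_middle","pot_small"):
        for d in manip.silhouettes(c,l)[:1]:print(l,round(d["p"],2),box(d["pixels"]))
go(.6243,.0212,.2,0)
E
```

```text
t: 23.35
position: [0.448, 0.1427, 0.0219]
ee_rot: [-3.139, -0.005, -0.003]
contact_force: [-0.9, 0.1, 5.6]
gripper_width: 0.223
t: 23.95
position: [0.4501, 0.1432, 0.1752]
ee_rot: [-3.136, -0.004, -0.014]
contact_force: [0.7, 0.3, -0.2]
gripper_width: 0.229
scene pred [288.3493 153.0495 315.5314 171.8496]
lid_middle 0.76 [288. 158. 315. 173.]
pot_middle 0.72 [271. 216. 298. 254.]
pot_small 0.58 [229. 235. 253. 266.]
side pred [284.9636 201.4434 325.1344 228.7304]
lid_middle 0.93 [287. 205. 326. 231.]
pot_middle 0.75 [245. 191. 275. 232.]
pot_small 0.65 [269. 178. 292. 206.]
phi now 0.2 travel [17.69, 12.15, -2.95] rot [-0.002, 0.0, 0.004] rows>= 5
```

```bash
python3 -m pendant '{"grip":[0,0,0,0,0,0,0,0,0,0],"travel":[[5,3,-3],[9,6,-3],[13,9,-3],[17.4,12.15,-3],[17.4,12.15,-3],[17.4,12.15,-3],[17.4,12.15,-1],[17.4,12.15,1],[17.4,12.15,1],[17.4,12.15,1]],"rot":[[0,0,0],[0,0,0],[0,0,0],[0,0,0],[0,0,0],[0,0,0],[0,0,0],[0,0,0],[0,0,0],[0,0,0]]}'
cat > over.py <<'E'
import sys
from h import *
np.set_printoptions(precision=4,suppress=True)
s,off=sys.argv[1],float(sys.argv[2]);o=manip.get_obs();p=o["position"];ol=[];op=[];ims=[]
for c in("scene","side"):
    ims.append(manip.camera(c));C=cam(c)
    for l,L in(("lid_"+s,ol),("pot_"+s,op)):
        n=[(np.hypot(*(np.array(d["rect"][:2])-proj(C,[p[0],p[1],p[2]-off if L is ol else .07])[0])),d) for d in manip.silhouettes(c,l)]
        n=[x for x in n if x[0]<20]
        if n:
            b=box(min(n,key=lambda x:x[0])[1]["pixels"]);print(c,l,b);L.append((C,b))
for n,L,z in(("lid_"+s,ol,p[2]-off),("pot_"+s,op,.03)):
    if L: print(n,*fit(n,L,z,p[:2]))
    for x in L:print("  single",fit(n,[x],z,p[:2])[0])
print("tcp",p)
f=lambda i,C:(lambda u:cv2.resize(i[u[1]-45:u[1]+45,u[0]-45:u[0]+45],(400,400),interpolation=2))(proj(C,[p[0],p[1],.1])[0].astype(int))
cv2.imwrite("pics/over_%s.png"%s,cv2.hconcat([f(ims[0],cam("scene")),f(ims[1],cam("side"))]))
E
python3 over.py middle .0219
```

```text
t: 25.35
position: [0.6205, 0.0225, 0.1604]
ee_rot: [-3.139, -0.009, 0.003]
contact_force: [0.8, 0.7, -0.3]
gripper_width: 0.225
scene lid_middle [268. 204. 299. 225.]
scene pot_middle [271. 222. 298. 254.]
side lid_middle [243. 171. 276. 192.]
side pot_middle [245. 192. 275. 232.]
lid_middle [0.6244 0.0188] [-0.0315 -1.37   -0.4546 -0.0613 -0.3884 -0.6262 -0.3251  0.1956]
  single [0.627  0.0185]
  single [0.6231 0.0193]
pot_middle [0.6243 0.022 ] [ 0.0568 -6.6792 -0.129  -0.5801 -0.3137 -1.2884 -0.4907 -0.683 ]
  single [0.633  0.0188]
  single [0.6211 0.0257]
tcp [0.6205 0.0225 0.1604]
```

View pics/over_middle.png

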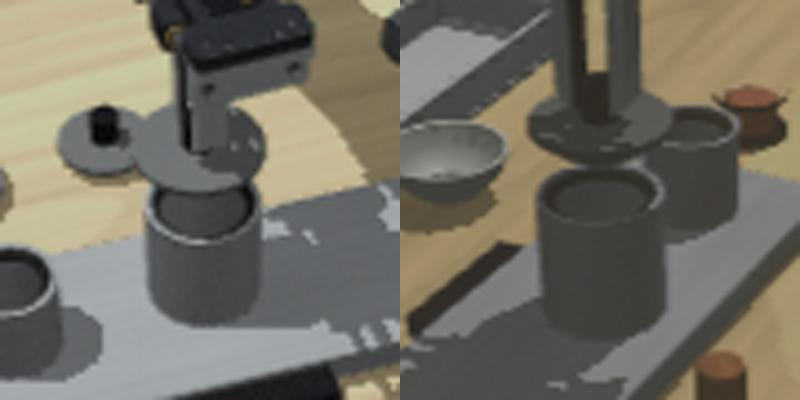

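```bash
cat >> h.py <<'E'
def fitu(name,obs,z,x0,k=(0,2)):
    k=list(k);f=lambda p:np.concatenate([(rect(C,name,p[0],p[1],z)-b)[k] for C,b in obs])
    s=least_squares(f,x0);return s.x,s.fun
E
python3 - <<'E'
from h import *
np.set_printoptions(precision=4,suppress=True)
A=np.array;S,D=cam("scene"),cam("side");p=manip.get_obs()["position"]
l=[(S,A([268,204,299,225])),(D,A([243,171,276,192]))];q=[(S,A([271,216,298,254])),(D,A([245,191,275,232]))]
for k in((0,2),(0,2,3)):
    print(k,"lid",fitu("lid_middle",l,p[2]-.0219,p[:2],k),"pot",fitu("pot_middle",q,.03,p[:2],k))
go(.6205,.0225,.128,0)
E
```

```text
(0, 2) lid (array([0.6226, 0.0201]), array([ 0.2129, -0.2339, -0.0796,  0.0569])) pot (array([0.6228, 0.0226]), array([ 0.1091, -0.106 ,  0.0772, -0.0817]))
(0, 2, 3) lid (array([0.6238, 0.0192]), array([ 0.0143, -0.4039, -0.4808, -0.2928, -0.1974, -0.0312])) pot (array([0.6237, 0.0222]), array([ 0.0494, -0.1481, -0.7585, -0.1354, -0.3075, -0.5854]))
phi now 0.2 travel [-0.13, -0.1, 3.33] rot [-0.002, -0.001, 0.004] rows>= 1
```

```bash
python3 -m pendant '{"grip":[0,0,0,0,0],"travel":[[0,-0.25,0],[0,-0.25,1],[0,-0.25,2],[0,-0.25,2.9],[0,-0.25,2.9]],"rot":[[0,0,0],[0,0,0],[0,0,0],[0,0,0],[0,0,0]]}'
python3 over.py middle .0219 | grep -v single
```

```text
t: 26.15
position: [0.6204, 0.0236, 0.1302]
ee_rot: [-3.14, -0.006, 0.004]
contact_force: [0.2, 0.7, -2.0]
gripper_width: 0.225
scene lid_middle [270. 212. 299. 233.]
scene pot_middle [271. 229. 298. 254.]
side lid_middle [244. 183. 276. 203.]
side pot_middle [246. 200. 275. 232.]
lid_middle [0.6238 0.021 ] [-0.955  -1.6383  0.0343 -0.3671 -0.905  -1.3206 -0.2881  0.3985]
pot_middle [0.6232 0.0222] [  0.0151 -13.9433  -0.19    -0.8709  -0.9977  -9.1692  -0.169   -0.5365]
tcp [0.6204 0.0236 0.1302]
```

View pics/over_middle.png

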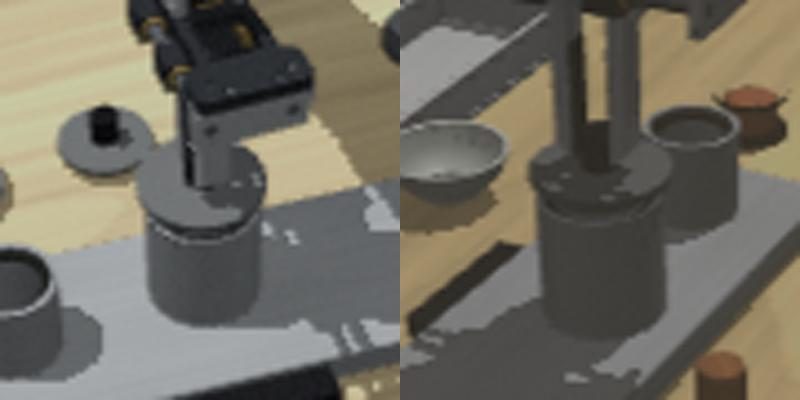

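```bash
python3 -m pendant '{"grip":[0,0,0,0],"travel":[[0,-0.1,0.1],[0,-0.1,0.3],[0,-0.1,0.5],[0,-0.1,0.5]],"rot":[[0,0,0],[0,0,0],[0,0,0],[0,0,0]]}'
python3 -m pendant '{"grip":[0,0,0,0,0],"travel":[[0,0,0.2],[0,0,0.4],[0,0,0.6],[0,0,0.6],[0,0,0.6]],"rot":[[0,0,0],[0,0,0],[0,0,0],[0,0,0],[0,0,0]]}'
```

```text
t: 26.85
position: [0.6219, 0.025, 0.1273]
ee_rot: [-3.139, -0.006, -0.002]
contact_force: [-0.0, -0.6, -0.4]
gripper_width: 0.225
t: 27.35
position: [0.6224, 0.0248, 0.1217]
ee_rot: [-3.139, -0.006, -0.003]
contact_force: [0.0, -0.7, 4.3]
gripper_width: 0.225
```

```bash
python3 -m pendant '{"grip":[0,0,0,0],"travel":[[0,0,0.3],[0,0,0.5],[0,0,0.5],[0,0,0.5]],"rot":[[0,0,0],[0,0,0],[0,0,0],[0,0,0]]}'
python3 over.py middle .0219 | grep -v single
```

```text
t: 27.75
position: [0.6225, 0.0248, 0.1197]
ee_rot: [-3.141, -0.005, -0.005]
contact_force: [-5.8, -1.7, 20.9]
gripper_width: 0.222
scene lid_middle [270. 215. 300. 235.]
scene pot_middle [272. 232. 298. 253.]
side lid_middle [244. 187. 277. 207.]
side pot_middle [246. 204. 275. 232.]
lid_middle [0.622  0.0231] [-0.333  -2.5043 -0.5807 -0.3043 -0.4348 -1.1152 -0.917   0.6086]
pot_middle [0.622 0.024] [ -0.5273 -17.3719   0.2391  -0.3415  -0.93   -12.7888  -0.0503  -0.0724]
tcp [0.6225 0.0248 0.1197]
```

View pics/over_middle.png

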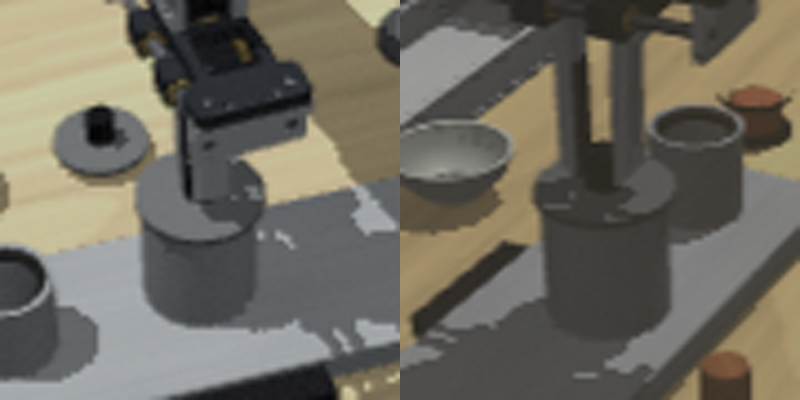

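```bash
python3 -m pendant '{"grip":[4,4,4,4,4,4,4,4],"travel":[[0,0,-0.1],[0,0,-0.1],[0,0,-0.1],[0,0,-0.1],[0,0,-2],[0,0,-5],[0,0,-8],[0,0,-8]],"rot":[[0,0,0],[0,0,0],[0,0,0],[0,0,0],[0,0,0],[0,0,0],[0,0,0],[0,0,0]]}'
python3 -c "
from h import *
go(.452,.011,.2,0);go(.452,.011,.16,0)"
```

```text
t: 28.85
position: [0.6248, 0.0256, 0.2033]
ee_rot: [-3.139, -0.005, -0.016]
contact_force: [0.4, -0.3, 0.3]
gripper_width: 0.422
phi now 0.2 travel [-17.29, 1.41, 0.15] rot [-0.002, -0.01, 0.003] rows>= 4
phi now 0.2 travel [-17.33, 1.42, 4.15] rot [-0.002, -0.01, 0.003] rows>= 4
```

```bash
python3 -m pendant '{"grip":[5,5,5,5,5,5,5,5],"travel":[[-5,0.5,0],[-10,1,0],[-15,1.4,0],[-17.3,1.4,0],[-17.3,1.4,3],[-17.3,1.4,4.2],[-17.3,1.4,4.2],[-17.3,1.4,4.2]],"rot":[[0,0,0],[0,0,0],[0,0,0],[0,-0.01,0],[0,-0.01,0],[0,-0.01,0],[0,-0.01,0],[0,-0.01,0]]}'
python3 look.py lid_small w8
python3 - <<'E'
from h import *
S,D=cam("scene"),cam("side");p=manip.get_obs()["position"]
L=[]
for c,C in(("scene",S),("side",D)):
    manip.camera(c)
    for l in("lid_small","lid_middle"):
        for d in manip.silhouettes(c,l)[:2]: print(c,l,round(d["p"],2),box(d["pixels"]))
    print(rect(C,"lid_small",.452,.01,0), rect(C,"lid_middle",.624,.0225,.098))
E
```

```text
t: 29.65
position: [0.4527, 0.0115, 0.1593]
ee_rot: [-3.139, -0.006, 0.001]
contact_force: [0.6, 0.3, 0.1]
gripper_width: 0.531
tcp [0.4527 0.0115 0.1593]
lid_small 0.62 [250. 173. 316. 238.]
fit [0.4523 0.0098] [ 0.086   0.1423 -0.0862 -0.1618]
scene lid_small 0.67 [252. 204. 273. 220.]
scene lid_middle 0.7 [269. 213. 300. 236.]
scene lid_middle 0.62 [122. 217. 171. 234.]
[251.53491507 202.68006003 273.41215336 219.29546783] [269.69722378 212.94368424 299.49509704 235.20155569]
side lid_small 0.74 [244. 187. 276. 207.]
side lid_small 0.69 [310. 232. 337. 252.]
side lid_middle 0.85 [242. 187. 277. 208.]
[309.45863185 231.16950135 337.33035343 252.19713085] [242.98535623 185.55004411 275.46652538 207.24295052]
```

```bash
python3 -m pendant '{"grip":[5,5,5,5,5,5,0,0,0,0,0,0],"travel":[[0,0.25,4],[0,0.25,8],[0,0.25,12],[-0.1,0.25,13.9],[-0.1,0.25,13.9],[-0.1,0.25,13.9],[-0.1,0.25,13.9],[-0.1,0.25,13.9],[-0.1,0.25,13.9],[-0.1,0.25,13.9],[-0.1,0.25,13.9],[-0.1,0.25,13.9]],"rot":[[0,0,0],[0,0,0],[0,0,0],[0,0,0],[0,0,0],[0,0,0],[0,0,0],[0,0,0],[0,0,0],[0,0,0],[0,0,0],[0,0,0]]}'
python3 -m pendant '{"grip":[0,0,0,0,0,0],"travel":[[0,0,0],[0,0,-4],[0,0,-8],[0,0,-12],[0,0,-15],[0,0,-15]],"rot":[[0,0,0],[0,0,0],[0,0,0],[0,0,0],[0,0,0],[0,0,0]]}'
python3 -c "
from h import *
go(.6265,-.106,.176,0)"
```

```text
t: 31.25
position: [0.4521, 0.0088, 0.0213]
ee_rot: [-3.14, -0.005, -0.003]
contact_force: [-0.7, 0.1, 6.7]
gripper_width: 0.225
t: 31.85
position: [0.4543, 0.0087, 0.1746]
ee_rot: [-3.14, -0.004, -0.015]
contact_force: [0.6, 0.4, -0.6]
gripper_width: 0.223
phi now 0.1 travel [17.19, 11.51, -0.0] rot [-0.002, -0.009, 0.002] rows>= 5
```

```bash
python3 -m pendant '{"grip":[0,0,0,0,0,0,0,0,0,0],"travel":[[4,3,0],[8,6,0],[12,9,0],[17.1,11.5,0],[17.1,11.5,0],[17.1,11.5,0],[17.1,11.5,2],[17.1,11.5,3.8],[17.1,11.5,3.8],[17.1,11.5,3.8]],"rot":[[0,0,0],[0,0,0],[0,0,0],[0,-0.009,0],[0,-0.009,0],[0,-0.009,0],[0,-0.009,0],[0,-0.009,0],[0,-0.009,0],[0,-0.009,0]]}'
cat >> over.py <<'E'
P={"small":[(cam("scene"),np.array([228.5,235,253,266])),(cam("side"),np.array([270,177,292,207]))]}.get(s)
if P:
    for k in((0,2),(0,2,3)):
        a,b=fitu("lid_"+s,ol,p[2]-off,p[:2],k)[0],fitu("pot_"+s,P,.03,p[:2],k)[0];a2,b2=a,fitu("pot_"+s,op,.03,p[:2],k)[0]
        print(k,"lid",a,"pot(before)",b,"pot(now)",b2,"move",(b-a)*1e3,(b2-a)*1e3)
E
python3 over.py small .0213 | grep -v single
```

```text
t: 32.85
position: [0.6246, -0.1047, 0.1378]
ee_rot: [-3.139, -0.006, 0.002]
contact_force: [-0.1, -0.6, -1.0]
gripper_width: 0.226
scene lid_small [226. 225. 253. 242.]
scene pot_small [230. 240. 253. 265.]
side lid_small [268. 160. 293. 178.]
side pot_small [269. 178. 291. 207.]
lid_small [ 0.6272 -0.1063] [-0.103  -3.3172 -0.437   0.1598 -0.5863 -0.2607 -0.2584  0.1378]
pot_small [ 0.6286 -0.1059] [-0.7204 -6.1493  0.5082  0.2548 -0.2377 -0.1738 -0.2332 -0.3748]
tcp [ 0.6246 -0.1047  0.1378]
(0, 2) lid [ 0.6254 -0.1051] pot(before) [ 0.6252 -0.1068] pot(now) [ 0.6275 -0.1052] move [-0.1794 -1.6902] [ 2.1132 -0.1079]
(0, 2, 3) lid [ 0.6262 -0.1058] pot(before) [ 0.627  -0.1078] pot(now) [ 0.6275 -0.1052] move [ 0.7971 -2.0815] [1.3739 0.5679]
```

View pics/over_small.png

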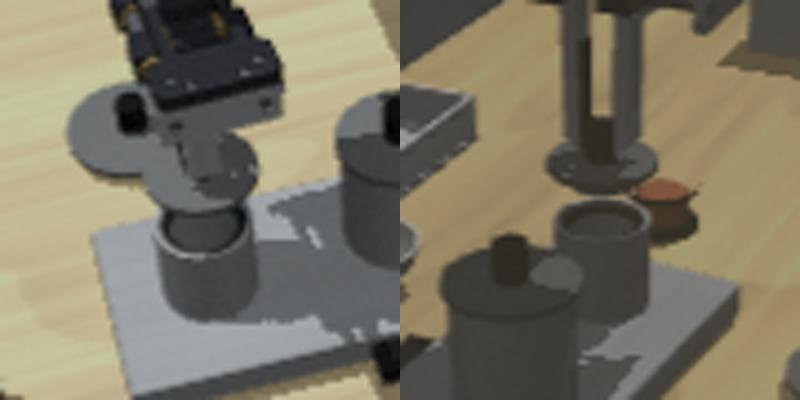

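Run:
```python
from h import *
np.set_printoptions(precision=4,suppress=True)
p=manip.get_obs()["position"];p=np.array([.6246,-.1047,.1378]);k=90/400
S,D=cam("scene"),cam("side")
u0=[int(proj(C,[p[0],p[1],.1])[0][0])-45 for C in(S,D)]
def sol(us,z):
    t=[u0[i]+us[i]*k for i in(0,1)]
    return least_squares(lambda q:[proj(C,[q[0],q[1],z])[0][0]-u for C,u in zip((S,D),t)],p[:2]).x
l=sol((199,602-400),p[2]-.0213+.0125);q=sol((206,602-400),.088);print(l,q,(q-l)*1e3)
```

```text
[ 0.6252 -0.1044] [ 0.6253 -0.1034] [0.1468 0.9145]
```

```bash
python3 -m pendant '{"grip":[0,0,0,0,0,0],"travel":[[0.08,0,1],[0.08,0,2],[0.08,0,2.5],[0.08,0,2.5],[0.08,0,2.5],[0.08,0,2.5]],"rot":[[0,0,0],[0,0,0],[0,0,0],[0,0,0],[0,0,0],[0,0,0]]}'
python3 over.py small .0213 | grep -v single
```

```text
t: 33.75
position: [0.6274, -0.1056, 0.114]
ee_rot: [-3.14, -0.004, -0.003]
contact_force: [0.6, -0.2, -0.3]
gripper_width: 0.227
scene lid_small [229. 231. 254. 249.]
scene pot_small [229. 246. 254. 267.]
side lid_small [268. 169. 293. 186.]
side pot_small [270. 184. 291. 207.]
lid_small [ 0.6279 -0.104 ] [-1.2499 -3.0322  0.0052 -0.719  -0.9302 -1.1034 -0.8415  0.2126]
pot_small [ 0.6298 -0.1067] [  0.0978 -11.7837  -0.645   -1.3497  -1.48    -6.3625  -0.4974  -0.5958]
tcp [ 0.6274 -0.1056  0.114 ]
(0, 2) lid [ 0.6237 -0.101 ] pot(before) [ 0.6252 -0.1068] pot(now) [ 0.6259 -0.1049] move [ 1.5262 -5.774 ] [ 2.2514 -3.9093]
(0, 2, 3) lid [ 0.6268 -0.1033] pot(before) [ 0.627  -0.1078] pot(now) [ 0.6291 -0.1069] move [ 0.171  -4.4868] [ 2.2533 -3.583 ]
```

View pics/over_small.png

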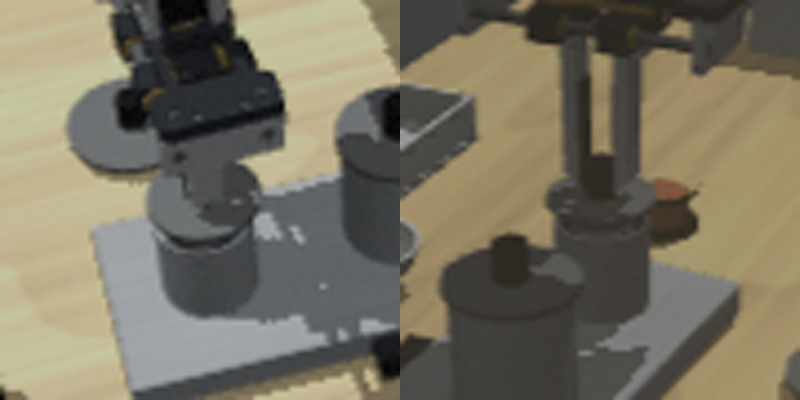

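```bash
python3 -m pendant '{"grip":[0,0,0,0],"travel":[[-0.05,-0.05,0.1],[-0.05,-0.05,0.3],[-0.05,-0.05,0.4],[-0.05,-0.05,0.4]],"rot":[[0,0,0],[0,0,0],[0,0,0],[0,0,0]]}'
```

```text
t: 34.45
position: [0.6265, -0.1052, 0.1097]
ee_rot: [-3.14, -0.004, -0.002]
contact_force: [-0.2, 0.3, -1.2]
gripper_width: 0.227
```

```bash
python3 -m pendant '{"grip":[0,0,0],"travel":[[0,0,0.2],[0,0,0.35],[0,0,0.35]],"rot":[[0,0,0],[0,0,0],[0,0,0]]}'
python3 -m pendant '{"grip":[0,0,0,0],"travel":[[0,0,0.2],[0,0,0.45],[0,0,0.5],[0,0,0.5]],"rot":[[0,0,0],[0,0,0],[0,0,0],[0,0,0]]}'
```

```text
t: 34.75
position: [0.627, -0.1056, 0.1065]
ee_rot: [-3.141, -0.003, -0.004]
contact_force: [0.4, -1.7, 2.6]
gripper_width: 0.227
t: 35.15
position: [0.6271, -0.1058, 0.102]
ee_rot: [-3.141, -0.003, -0.004]
contact_force: [0.4, -0.5, 4.0]
gripper_width: 0.225
```

```bash
python3 -m pendant '{"grip":[0,0,0,0],"travel":[[0,0,0.2],[0,0,0.3],[0,0,0.3],[0,0,0.3]],"rot":[[0,0,0],[0,0,0],[0,0,0],[0,0,0]]}'
python3 -m pendant '{"grip":[4,4,4,4,4,4,4,4],"travel":[[0,0,0],[0,0,0],[0,0,0],[0,0,0],[0,0,-2],[0,0,-5],[0,0,-9],[0,0,-9]],"rot":[[0,0,0],[0,0,0],[0,0,0],[0,0,0],[0,0,0],[0,0,0],[0,0,0],[0,0,0]]}'
python3 -c "
from h import *
go(.45,-.12,.35,0)"
```

```text
t: 35.55
position: [0.6272, -0.1058, 0.1014]
ee_rot: [3.141, 0.003, 0.005]
contact_force: [-4.9, -1.1, 18.1]
gripper_width: 0.224
t: 36.35
position: [0.6304, -0.1052, 0.1963]
ee_rot: [3.141, 0.003, 0.02]
contact_force: [1.2, 0.2, -0.5]
gripper_width: 0.422
phi now 0.1 travel [-17.85, 1.46, -15.59] rot [0.001, -0.012, 0.002] rows>= 5
```

Seated at z 0.1014 with 18 N. I'll retreat clear of the views and check everything.

```bash
python3 -m pendant '{"grip":[4,4,4,4,4,4,4],"travel":[[0,0,-4],[0,0,-8],[-9,0,-12],[-17,0,-15],[-20,0,-15],[-20,0,-15],[-20,0,-15]],"rot":[[0,0,0],[0,0,0],[0,0,0],[0,0,0],[0,0,0],[0,0,0],[0,0,0]]}'
python3 - <<'E'
from h import *
np.set_printoptions(precision=1,suppress=True)
I={}
for c in("scene","side"):
    I[c]=manip.camera(c);C=cam(c)
    for l,a in(("lid_small",(.6265,-.1065,.08)),("lid_middle",(.6235,.0235,.098)),("stand",(.422,.29,0))):
        print(c,l,"pred",rect(C,l,*a),[(round(d["p"],2),box(d["pixels"]).tolist()) for d in manip.silhouettes(c,l)[:2]])
    print("brush",[box(d["pixels"]) for d in manip.silhouettes(c,"brush")[:1]])
f=lambda i,r,c,h,w:cv2.resize(i[r:r+h,c:c+w],(400,600),interpolation=2)
cv2.imwrite("pics/end.png",cv2.hconcat([f(I["scene"],130,215,150,140)[:600],f(I["side"],140,235,210,140)]))
cv2.imwrite("pics/iso.png",cv2.resize(I["scene"][195:285,100:190],(600,600),interpolation=2))
E
```

```text
t: 37.05
position: [0.4244, -0.1057, 0.3442]
ee_rot: [3.138, 0.0, 0.016]
contact_force: [-0.4, 0.1, 0.2]
gripper_width: 0.427
scene lid_small pred [227.2 231.1 253.2 251.4] [(0.92, [228.0, 232.0, 254.0, 252.0]), (0.52, [271.0, 213.0, 300.0, 234.0])]
scene lid_middle pred [270.  212.7 299.8 235. ] [(0.7, [270.0, 213.0, 300.0, 235.0]), (0.35, [121.0, 217.0, 172.0, 234.0])]
scene stand pred [325.1 169.7 349.8 196.6] [(0.67, [228.0, 232.0, 254.0, 252.0]), (0.6, [324.0, 170.0, 349.0, 197.0])]
brush [array([334., 134., 346., 179.])]
side lid_small pred [268.1 171.8 293.  190. ] [(0.77, [268.0, 172.0, 294.0, 189.0])]
side lid_middle pred [243.  185.8 275.5 207.5] [(0.86, [243.0, 187.0, 276.0, 207.0])]
side stand pred [266.2 295.1 309.2 344.4] [(0.66, [267.0, 298.0, 310.0, 344.0])]
brush [array([279., 235., 295., 313.])]
```

View pics/end.png

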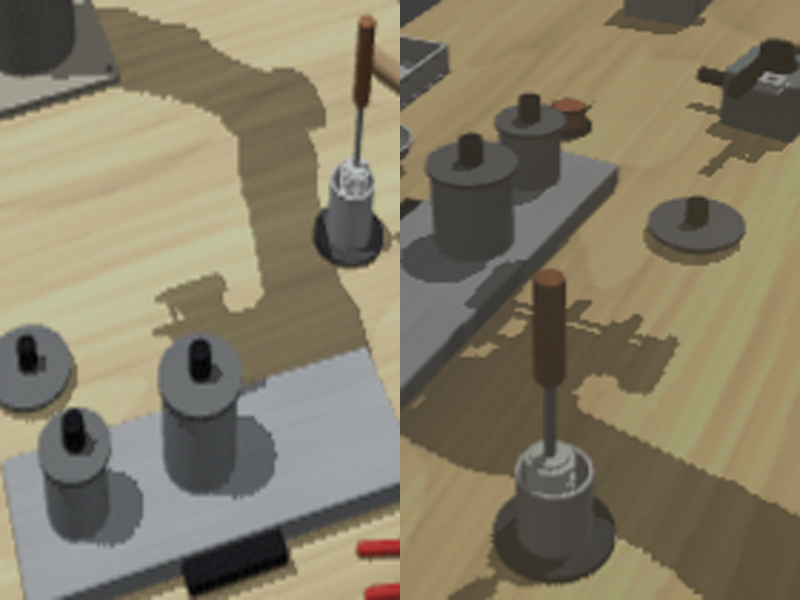

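View pics/iso.png

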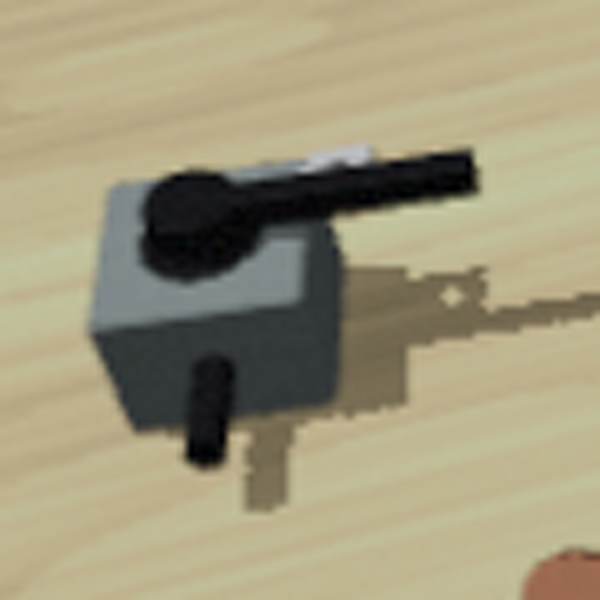

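Both lids are flush and level, the brush is upright in its stand, and light still passes through the lined-up padlock holes (the bright spot in the shadow). Signing off.

```bash
python3 -c "
from rig import manip
o=manip.get_obs();print(o['t'],abs(o['qvel']).max(),o['contact_force']);print(manip.sign_off())"
```

```text
37.55 0.008531641405054309 [ 0.26075078 -0.28594849 -0.25036713]
the job is handed in; nothing more can be done
None
```

The rinse station is closed down and handed in at 37.5 s of the 208 s allowed. No verdict was reported.

- **Isolator:** I swung the handle to off. The wrist view shows the lever square to the box, and in the last picture light still passes through the lined-up padlock holes. I judged the line-up by eye, not by a measured distance.
- **Brushing:** Only the small and middle pots were there. Each was brushed bottom, up, bottom in that order. The tip reached about 7 mm (small pot) and 11 to 12 mm (middle pot) above the pot's origin, inside the 18 mm limit. These figures come from the arm's pose, and the brush matched its predicted place in the pictures after each pot.
- **Brush:** It is back upright in its stand, bristles down. The pictures match its starting position to about a pixel.
- **Lids:** Both were pressed to their home height (wrist force about 21 N on the middle one, 18 N on the small one). In both cameras they fit the predicted flush pose to about 1 pixel, roughly 2 to 3 mm, and look level. I left the large lid alone, and nothing came near the jars or the spool.

While centring the small lid, the column-only estimates disagreed by up to about 6 mm. I relied on the picture instead, and the lid went in with no sideways force to speak of. No check failed at the end.

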